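# Clear the jammed parts chute and sort the returns

### The arm

A 6-joint arm with a two-finger parallel gripper is mounted at the origin on the work surface. World frame = base frame: x ahead of the robot, y to its left, z up, the work surface at z = 0. Lengths are in m, angles in rad, forces in N, time in s.
With the tool pointing down it reaches from about 0.375 to 0.975 m from the base axis. Payload 3.8 kg.
Tool frame: the origin (TCP) lies on the centre line of the jaws, within the pads' length; the fingertips stand 25 mm ahead of it and the grasp point (between the pads) lies 6 mm ahead of it; y points along the fingers, z is the direction in which the jaws open and shut, and the axes are right-handed (so a half turn about y gives the same grasp; the last joint's range is limited). The gripper opens to 85 mm and grips with 20 to 120 N. Pads are 22 mm wide; open, the fingers measure 114 mm over their backs; the gripper's body (76 mm by 85 mm) begins 54 mm behind the grasp point. The pads swing forward as they close: fully open they stand 13 mm farther back than shut.
Start: joints at [1.132, 0.264, 1.604, -0, 1.274, -0.037], TCP at [0.264, 0.621, 0.256] pointing down, gripper open.
Joint ranges: [-2.63, 2.63], [-0.94, 2.18], [0.31, 2.57], [-1.31, 4.45], [0, 2.66], [-2.55, 2.55]. Speed limits (rad/s): [2.57, 2.57, 3.14, 3.14, 3.14, 3.14].

### API

Orientations are given as a rotation vector (axis times angle).
In Python, from workcell import bot gives the robot as it stands.
- The arm moves only by the shell command python3 -m jog 'ROWS' [FORCE]. ROWS is JSON, a list of rows, each a list of 5 numbers: the shift along the world's x, y, z in mm, then the turn about the world's z in degrees, then the finger opening in mm, from 0 to 85.4. A call has exactly 10 rows; each row is the pose to reach, as a shift and turn from the pose commanded when the call began; what a row does not reach only later rows make up. A row lasts 1/8 s, in which the tool goes at most 62.5 mm and 10.7 degrees, less where a joint would pass 70% of its speed; a pose out of reach is approached as far as the arm can. A call with a gripper value outside its range is refused whole. The fingers move at their own pace and stop on an object; FORCE is the grip in N (left out, the last holds). Time passes only in rows, so rows that repeat a pose let the fingers close, or fill a call up. It gives the time, the measured TCP pose, the force and the opening at its end, in the units of the state.
- bot.read_state(): the state, without advancing time (a new reading comes with each control period).
- bot.read_camera(name): name is "scene" or "top" or "wrist"; returns a dict with "pixels" (480x640x3 uint8, red, green, blue), "fx", "fy", "cx", "cy" (pixels), "R" (3x3) and "t" (3): a world point X has camera coordinates R X + t. Camera axes: x right, y down, z forward; pixel columns grow to the right and rows downward; lengths in m; the calibration is good to about 2 mm. A picture is of the moment at which its call begins. There is no depth.
- bot.finish_job(): hands the job in, once; it reports no verdict.
The state is a dict: "time": time; "q": joint angles; "joint_vel": joint speeds; "joint_torque": joint torques, N m; "tool_pos": TCP position; "tcp_rot": TCP orientation; "wrist_force": force on the tool from outside, world axes, zero at the start; "torque": the same for the moment, N m; "width": opening from 0.0 (shut) to 1.0 (fully open).
Only numpy, scipy, OpenCV 4.12 (cv2) and the standard library are available. Lean on these libraries where they do the work, as an engineer would, in place of code of your own. Each camera call takes 0.05 s, during which the arm holds its last target.

### The job

A slim carton is stuck crosswise under the lips of the returns chute: push it back up the slope until it lies on the chute floor clear of the lips, then lift it out. Put it and every other slim carton from the bench into the shallow tray, and every capped bottle into the deep bin, all lying down; do not disturb the goods standing at the back.

Things in the scene. Friction and masses are not known exactly. Their poses are not given: they have to be found in the camera images.
- chute_bed: steel chute, fixed, open on top; flat floor rising at 18 degrees away from the robot, 280 mm long, 112 mm wide inside, side walls 40 mm high. Origin on the floor, middle of the lower end; x up the slope along the floor, y across, z square out of the floor. From x = 125 mm up it is open over its full width; the slope is gentle enough that a carton stays where it is left
- lips_end (a point): point on the chute's middle line at the upper end of its two lips, level with their top: at x = 125, y = 0, z = 40 mm of the chute. The lips are flat strips over x = 15 to 125 mm, 4 mm thick, underside 36 mm above the floor, each reaching 26 mm inwards from a side wall: a slot 60 mm wide stays open between them
- neck (a point): point on the chute's floor at x = 17, y = 0, the narrow end of two upright plates, 36 mm high, under the lips: they narrow the chute from about 108 mm at x = 63 mm to about 56 mm here, too narrow for a carton lying crosswise
- carton_jam: slim square cardboard carton, 100 x 30 x 30 mm, about 90 g; origin at its centre, x along its length. At the start it lies crosswise on the chute's floor under the two lips (its centre near x = 75 mm of the chute), both ends caught under them, against the narrowing plates
- tray: the shallow one: open-topped blue plastic box fixed to the bench, outside 272 (its x) x 140 (its y) x 25 mm high, walls and floor 5 mm thick (inside 262 x 130 mm); origin at the centre of its underside
- bin: the deep one: open-topped blue plastic box fixed to the bench, outside 272 (its x) x 140 (its y) x 55 mm high, walls and floor 5 mm thick (inside 262 x 130 mm); origin at the centre of its underside
- carton_a: slim square cardboard carton, 100 x 30 x 30 mm, about 90 g; origin at its centre, x along its length, loose on the bench; may be absent
- carton_b: slim square cardboard carton, 100 x 30 x 30 mm, about 90 g; origin at its centre, x along its length, loose on the bench; may be absent
- carton_c: slim square cardboard carton, 100 x 30 x 30 mm, about 90 g; origin at its centre, x along its length, loose on the bench; may be absent
- bottle_a: flat-sided capped bottle lying on its flat side, 105 mm long over all, body 80 x 46 x 34 mm thick with a 28 mm diameter, 25 mm long black cap; about 140 g; origin at the middle of its overall length and thickness, x along its length towards the cap, so the middle of the body lies at x = -12.5 mm; may be absent
- bottle_b: flat-sided capped bottle lying on its flat side, 105 mm long over all, body 80 x 46 x 34 mm thick with a 28 mm diameter, 25 mm long black cap; about 140 g; origin at the middle of its overall length and thickness, x along its length towards the cap, so the middle of the body lies at x = -12.5 mm; may be absent
- bottle_c: flat-sided capped bottle lying on its flat side, 105 mm long over all, body 80 x 46 x 34 mm thick with a 28 mm diameter, 25 mm long black cap; about 140 g; origin at the middle of its overall length and thickness, x along its length towards the cap, so the middle of the body lies at x = -12.5 mm; may be absent
- spray_can: bystander: upright spray can 60 mm wide, 170 mm high, at the back of the bench; origin under its centre
- oil_jug: bystander: grey oil jug 70 x 120 x 190 mm at the back of the bench; origin under its centre
- pad_box: bystander: cardboard box 90 x 160 x 60 mm at the back of the bench; origin under its centre

How it is judged:
By the outcome, as a careful person would: the job done as asked, in the order asked, and still so for the second after the job is handed in, with the robot touching nothing.
Of carton_a, carton_b, carton_c, bottle_a, bottle_b, bottle_c only 4 to 6 are there at a start; the rules pass over those that are not, and their reading is None.
At some moment in a run one of carton_a, carton_b, carton_c, bottle_a, bottle_b, bottle_c may be knocked a few centimetres aside while the robot is not near it.
Once in a run the grip may slacken for a moment while it holds something.
It also fails if it takes over 210 s, if anything falls off the work surface, if the arm or the gripper's body presses on something with over 40 N, if the wrist force passes 120 N, or if a joint passes its speed limit or range.

## Working session

There is one attempt and no reset: what is moved stays moved. The work goes in short steps, Python scripts to look and compute and a shell command to move; the robot and the scene stay as the last step left them, time stands still between calls to the robot, and variables do not carry over. Pictures are saved under pics/ and viewed, and the job is handed in when it is done.

```bash
ls; mkdir -p pics; cat > h.py <<'E'
import cv2,numpy as np
from workcell import bot
def snap(n,f,crop=None,s=1):
    c=bot.read_camera(n); im=cv2.cvtColor(c["pixels"],cv2.COLOR_RGB2BGR)
    np.savez('pics/'+f+'.npz',**{k:np.array(v) for k,v in c.items()})
    if crop: im=im[crop[1]:crop[3],crop[0]:crop[2]]
    if s!=1: im=cv2.resize(im,None,fx=s,fy=s,interpolation=cv2.INTER_CUBIC)
    cv2.imwrite('pics/'+f+'.png',im); return c
def ld(f): return dict(np.load('pics/'+f+'.npz'))
def crop(f,o,c,s):
    im=cv2.cvtColor(ld(f)["pixels"],cv2.COLOR_RGB2BGR)[c[1]:c[3],c[0]:c[2]]
    cv2.imwrite('pics/'+o+'.png',cv2.resize(im,None,fx=s,fy=s,interpolation=cv2.INTER_CUBIC))
def w(c,u,v,z):
    R=np.array(c["R"]);t=np.array(c["t"]);C=-R.T@t
    d=R.T@np.array([(u-c["cx"])/c["fx"],(v-c["cy"])/c["fy"],1]);return C+d*(z-C[2])/d[2]
def p(c,X):
    x=np.array(c["R"])@np.array(X)+np.array(c["t"]);return np.array([c["fx"]*x[0]/x[2]+c["cx"],c["fy"]*x[1]/x[2]+c["cy"]])
E
python3 - <<'E'
from h import *
for n in("scene","top","wrist"):
    c=snap(n,n+'0'); R=np.array(c["R"]);print(n,c["fx"],-R.T@np.array(c["t"]),R.round(3).tolist())
print(bot.read_state())
E
```

```text
pics
scene 518.0894091914341 [1.41407396 0.40856346 0.87181476] [[-0.451, 0.892, 0.007], [0.581, 0.3, -0.756], [-0.677, -0.337, -0.654]]
top 445.3114470303078 [0.41083812 0.0086671  1.02524042] [[-0.068, -0.998, 0.0], [-0.976, 0.066, -0.207], [0.207, -0.014, -0.978]]
wrist 354.2569422456473 [0.20425723 0.64708725 0.3724465 ] [[0.39, 0.921, -0.002], [0.89, -0.376, 0.258], [0.237, -0.102, -0.966]]
{'time': 0.15, 'q': array([ 1.13210748e+00,  2.64594231e-01,  1.60503617e+00, -2.84738929e-05,
        1.27369553e+00, -3.69139356e-02]), 'joint_vel': array([-0.00124216, -0.00363568, -0.00433278, -0.00052721, -0.0008807 ,
       -0.00047064]), 'joint_torque': array([-7.76877323e-05, -5.15906274e+01, -3.67959630e+01,  7.03547062e-05,
        8.15214298e-03, -3.13510429e-05]), 'tool_pos': array([0.26376266, 0.62077989, 0.2552515 ]), 'tcp_rot': array([-1.54941837,  0.31553736, -0.31493409]), 'wrist_force': array([-0.02839569,  0.06606853, -0.92279492]), 'torque': array([-0.01211382, -0.05336943,  0.03410675]), 'width': 1.0037629388579796}
```

View pics/scene0.png

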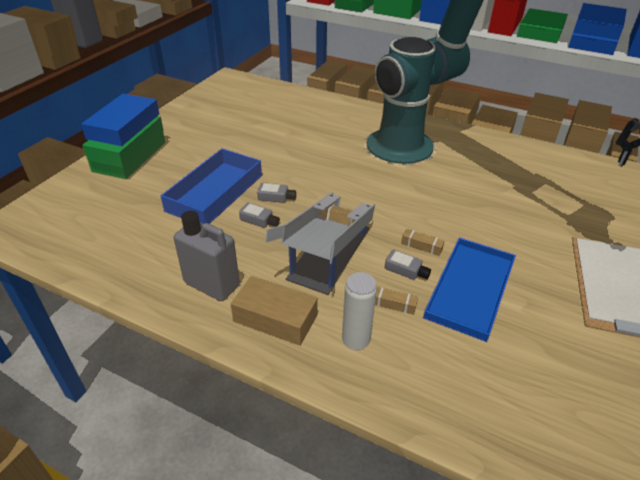

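View pics/top0.png

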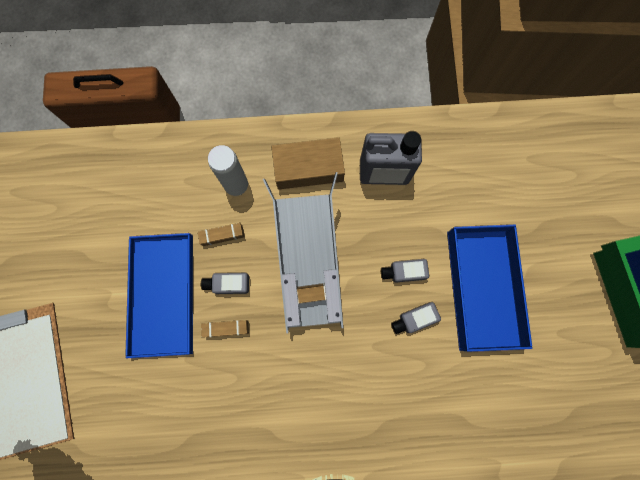

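View pics/wrist0.png

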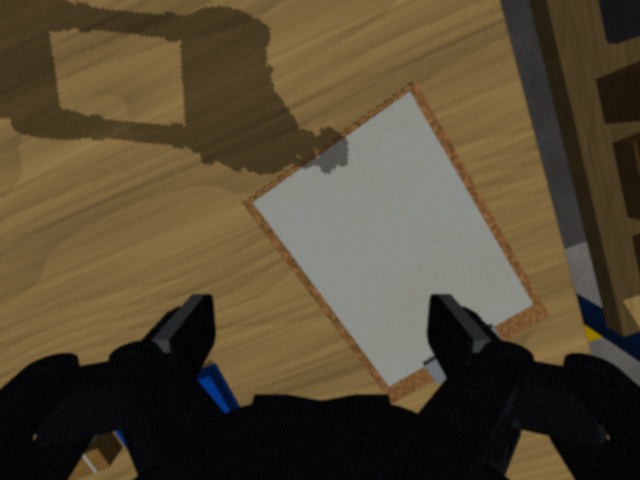

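```bash
python3 - <<'E'
from h import *
crop('top0','tl',(110,215,270,365),5)
crop('top0','tc',(255,170,355,340),3.5)
crop('top0','tr',(370,215,540,365),4.7)
E
```

```text
(no output)
```

View pics/tl.png

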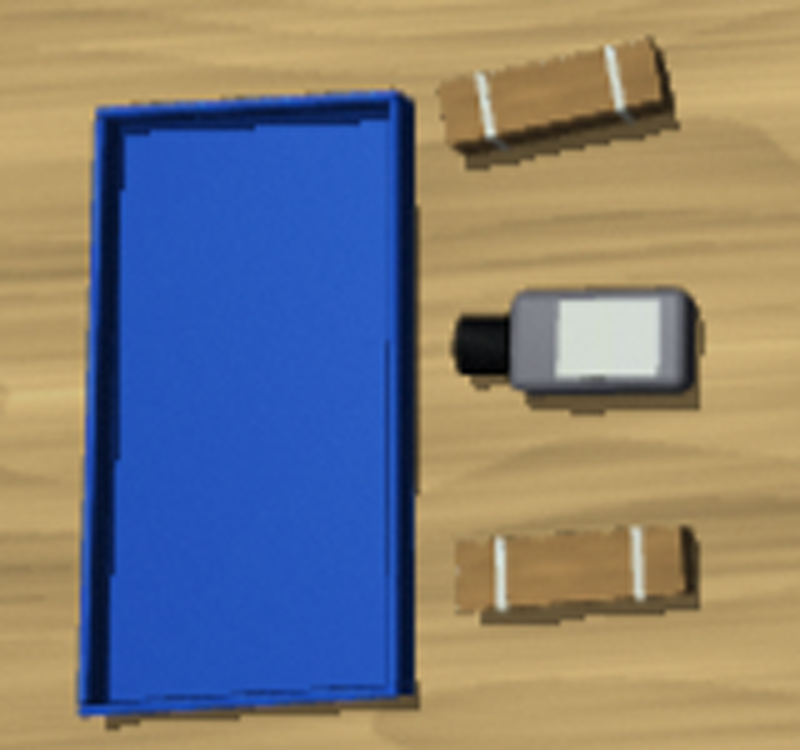

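View pics/tc.png

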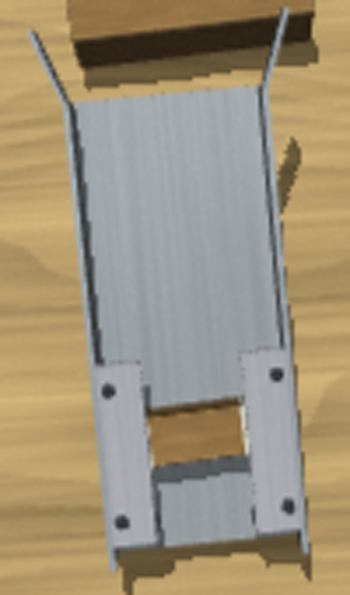

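View pics/tr.png

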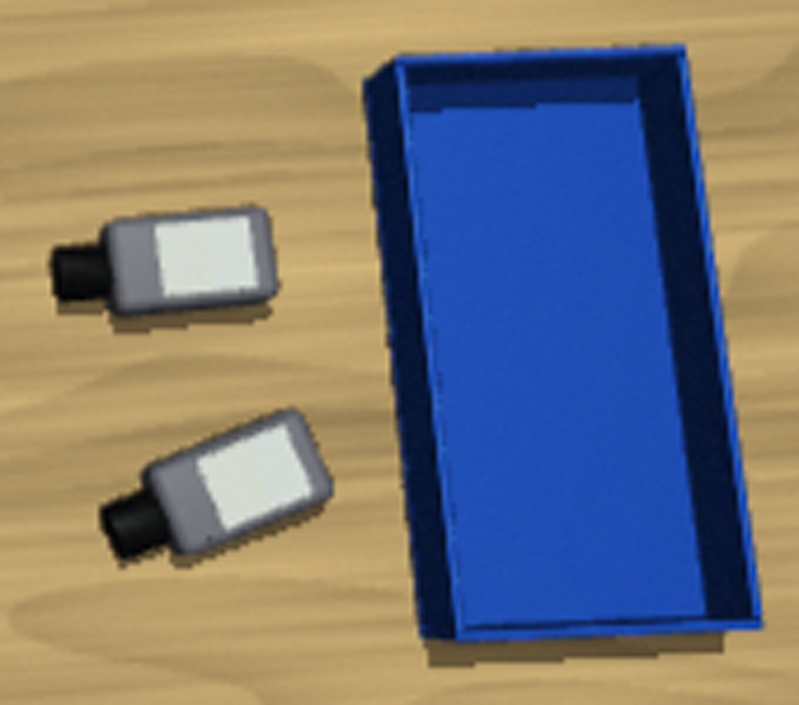

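```bash
python3 - <<'E'
from h import *
crop('scene0','sc',(255,180,395,300),5.5)
E
```

```text
(no output)
```

View pics/sc.png

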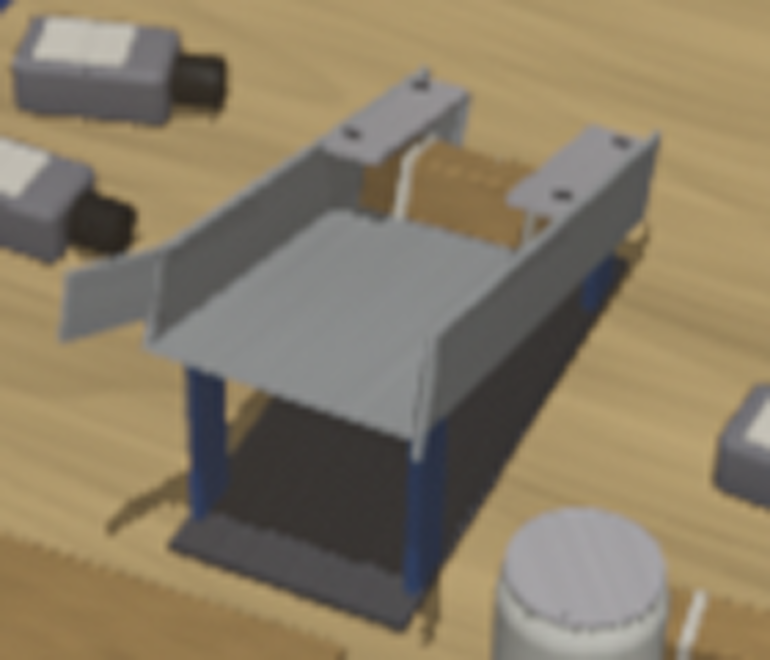

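```bash
cat > fit.py <<'E'
from h import *
from scipy.optimize import least_squares
T=ld('top0');S=ld('scene0')
th=np.radians(18)
def Tm(q):
    x,y,z,a=q
    Ry=np.array([[np.cos(th),0,-np.sin(th)],[0,1,0],[np.sin(th),0,np.cos(th)]])
    Rz=np.array([[np.cos(a),-np.sin(a),0],[np.sin(a),np.cos(a),0],[0,0,1]])
    return Rz@Ry,np.array([x,y,z])
pts=[(125,30,40),(125,-30,40),(15,30,40),(15,-30,40),(280,56,0),(280,-56,0),(125,56,40),(125,-56,40)]
top=[(141,362),(242,354),(158,545),(257,533),(75,103),(262,88),(95,365),(283,350)]
sc=[(508,195),(375,163),(597,126),(468,95),(412,437),(150,345),None,(322,150)]
def res(q):
    R,t=Tm(q);r=[]
    for P,a,b in zip(pts,top,sc):
        X=R@(np.array(P)/1000)+t
        r+=list(p(T,X)-(np.array(a)/3.5+[255,170]))
        if b: r+=list(p(S,X)-(np.array(b)/5.5+[255,180]))
    return r
s=least_squares(res,[.4,0,.05,-.05],loss='soft_l1')
if __name__=='__main__':
    print(s.x,np.degrees(s.x[3]));print(np.array(res(s.x)).round(1))
    R,t=Tm(s.x)
    for P in [(125,0,40),(17,0,0),(75,0,15),(200,0,15),(280,0,0)]: print(P,(R@(np.array(P)/1000)+t).round(4))
E
python3 fit.py
python3 - <<'E'
from h import *
T=ld('top0')
def f(o,s,pts,z):
    return np.array([w(T,o[0]+a/s,o[1]+b/s,z) for a,b in pts])
def rep(n,c4,z,o,s):
    P=f(o,s,c4,z);print(n,'ctr',P.mean(0).round(4));print((P*1000).round(0)[:,:2].tolist())
    for i in range(4): print('  edge',np.linalg.norm(P[i]-P[(i+1)%4]).round(4),np.degrees(np.arctan2(*(P[(i+1)%4]-P[i])[[1,0]])).round(1))
L=((110,215),5);Rr=((370,215),4.7)
rep('tray',[(98,108),(400,93),(412,692),(80,712)],.025,*L)
rep('bin',[(397,62),(684,47),(762,626),(460,636)],.055,*Rr)
rep('c_hi',[(440,87),(648,40),(664,100),(460,150)],.03,*L)
rep('c_lo',[(457,541),(683,527),(686,596),(457,610)],.03,*L)
for n,pts,o in [('bot_l',[(455,344),(695,340)],L),('bot_r1',[(52,273),(275,255)],Rr),('bot_r2',[(112,533),(318,447)],Rr)]:
    P=f(*o,pts,.017);d=P[0]-P[1];print(n,P.mean(0).round(4),np.linalg.norm(d).round(4),np.degrees(np.arctan2(d[1],d[0])).round(1))
E
```

```text
[0.42621268 0.01685579 0.03051864 0.02492333] 1.4280014389668751
[-0.5  0.4 -0.9  0.7 -0.5 -0.   0.1 -0.3 -0.4 -0.4 -1.7  0.4 -0.3  0.3
  0.  -0.2 -0.2  0.3 -1.2 -0.8 -1.2 -0.1 -0.4  0.5  0.1  0.7  0.2 -0.
 -0.1 -0.9]
(125, 0, 40) [0.5327 0.0195 0.1072]
(17, 0, 0) [0.4424 0.0173 0.0358]
(75, 0, 15) [0.4929 0.0185 0.068 ]
(200, 0, 15) [0.6117 0.0215 0.1066]
(280, 0, 0) [0.6924 0.0235 0.117 ]
tray ctr [0.5189 0.3575 0.025 ]
[[654.0, 427.0], [652.0, 288.0], [384.0, 285.0], [385.0, 429.0]]
  edge 0.1385 -91.0
  edge 0.2678 -179.4
  edge 0.144 89.5
  edge 0.2688 -0.5
bin ctr [ 0.4826 -0.3757  0.055 ]
[[617.0, -310.0], [615.0, -448.0], [347.0, -440.0], [352.0, -304.0]]
  edge 0.1375 -90.8
  edge 0.2683 178.4
  edge 0.1364 87.9
  edge 0.2654 -1.4
c_hi ctr [0.6454 0.217  0.03  ]
[[652.0, 269.0], [668.0, 173.0], [639.0, 167.0], [622.0, 260.0]]
  edge 0.097 -80.7
  edge 0.0295 -167.4
  edge 0.095 100.3
  edge 0.0313 16.2
c_lo ctr [0.432  0.2141 0.03  ]
[[447.0, 264.0], [447.0, 164.0], [417.0, 164.0], [418.0, 264.0]]
  edge 0.0992 -90.4
  edge 0.0297 -179.4
  edge 0.0999 89.5
  edge 0.0296 -0.8
bot_l [0.5327 0.2125 0.017 ] 0.1086 87.1
bot_r1 [ 0.5329 -0.1969  0.017 ] 0.1088 90.7
bot_r2 [ 0.424  -0.2098  0.017 ] 0.1073 108.1
```

```bash
cat >> h.py <<'E'
from scipy.spatial.transform import Rotation as Ro
def st():
    s=bot.read_state();R=Ro.from_rotvec(s["tcp_rot"]).as_matrix()
    a=np.degrees(np.arctan2(R[1,2],R[0,2]))
    print('t',round(s["time"],2),'pos',(s["tool_pos"]*1000).round(1),'jaw',round(a,1),'tilt',R[2,1].round(4),'w',(s["width"]*85).round(1),'F',s["wrist_force"].round(1),'q6',s["q"][5].round(2))
def cp(x,y,z):
    from fit import Tm,s
    R,t=Tm(s.x);return R@(np.array([x,y,z])/1000)+t
E
python3 - <<'E'
from h import *
st()
for x,z in [(38,10),(38,60),(60,10),(175,10),(175,15),(200,15)]: print(x,z,(cp(x,0,z)*1000).round(1))
E
```

```text
Traceback (most recent call last):
  File "h.py", line 22, in st
    print('t',round(s["time"],2),'pos',(s["tool_pos"]*1000).round(1),'jaw',round(a,1),'tilt',R[2,1].round(4),'w',(s["width"]*85).round(1),'F',s["wrist_force"].round(1),'q6',s["q"][5].round(2))
                                                                                                                 ^^^^^^^^^^^^^^^^^^^^^
AttributeError: 'float' object has no attribute 'round'
```

```bash
sed -i 's/(s\["width"\]\*85).round(1)/round(s["width"]*85,1)/' h.py
python3 - <<'E'
from h import *
st()
for x,z in [(38,10),(38,60),(60,10),(175,10),(175,15),(200,15)]: print(x,z,(cp(x,0,z)*1000).round(1))
E
```

```text
t 0.15 pos [263.8 620.8 255.3] jaw 67.0 tilt -1.0 w 85.3 F [-0.   0.1 -0.9] q6 -0.04
38 10 [459.3  17.7  51.8]
38 60 [443.8  17.3  99.3]
60 10 [480.2  18.2  58.6]
175 10 [589.5  20.9  94.1]
175 15 [588.   20.9  98.9]
200 15 [611.7  21.5 106.6]
```

```bash
python3 -m jog '[[20,-60,-5,3,15],[38,-120,-10,6,15],[57,-180,-15,9,15],[75,-240,-20,12,15],[94,-300,-25,15,15],[112,-360,-30,18,15],[130,-420,-35,21,15],[149,-480,-40,24,15],[168,-540,-40,24.4,15],[186,-600,-40,24.4,15]]' 40; python3 -c "
from h import *
st(); snap('wrist','w1'); snap('top','t1',(240,150,400,350),4)"
```

```text
time: 1.4
tool_pos: [0.4487, 0.0238, 0.2163]
tcp_rot: [-1.571, -0.019, 0.018]
wrist_force: [-0.1, 0.1, -0.3]
width: 0.174
t 1.4 pos [448.7  23.8 216.3] jaw 91.4 tilt -1.0 w 14.8 F [-0.1  0.1 -0.3] q6 -1.6
```

View pics/w1.png

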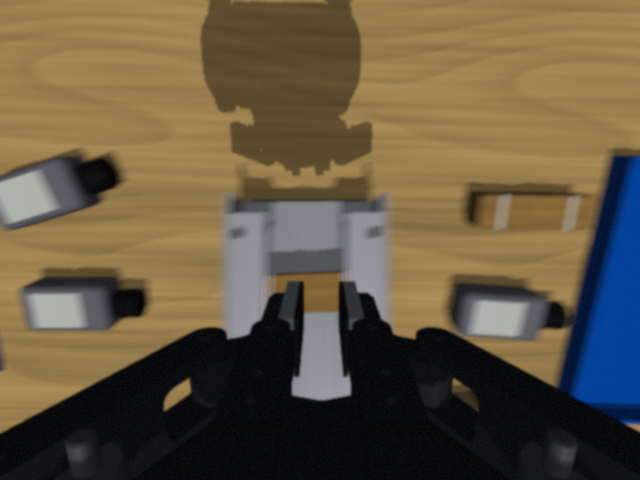

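```bash
python3 -m jog '[[5,-3,-30,0,15],[5,-3,-60,0,15],[5,-3,-85,0,15],[5,-3,-100,0,15],[5,-3,-110,0,15],[5,-3,-118,0,15],[5,-3,-124,0,15],[5,-3,-130,0,15],[5,-3,-134,0,15],[5,-3,-134,0,15]]'; python3 -c "
from h import *
st(); snap('wrist','w2',(160,120,480,360),2.5); snap('scene','s2',(255,130,415,270),5)"
```

```text
time: 2.75
tool_pos: [0.4534, 0.0228, 0.082]
tcp_rot: [-1.571, -0.018, 0.019]
wrist_force: [-0.0, 0.4, -0.6]
width: 0.177
t 2.75 pos [453.4  22.8  82. ] jaw 91.4 tilt -1.0 w 15.1 F [-0.   0.4 -0.6] q6 -1.6
```

View pics/w2.png

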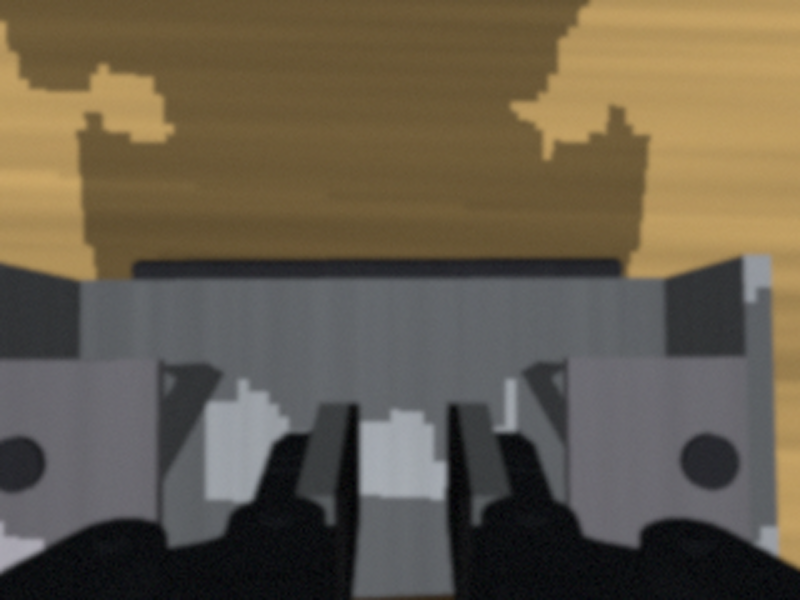

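View pics/s2.png

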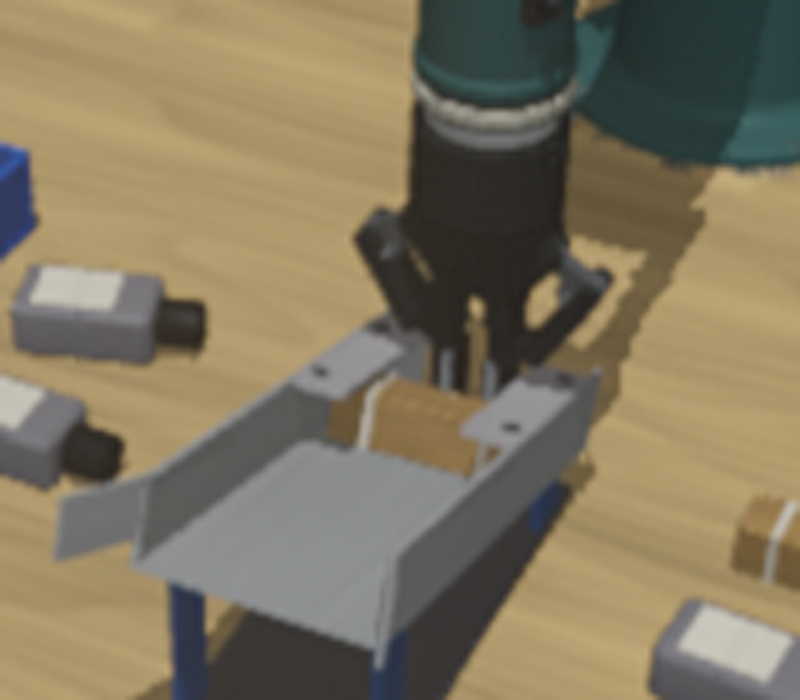

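```bash
python3 -m jog '[[0,-3,0,0,15],[0,-5,0,0,15],[5,-5,1,0,15],[10,-5,2,0,15],[15,-5,3,0,15],[20,-5,5,0,15],[26,-4.5,7,0,15],[32,-4,8.5,0,15],[38,-4,10,0,15],[44,-4,12,0,15]]'; python3 -c "
from h import *
st(); snap('wrist','w3',(160,120,480,360),2.5); snap('scene','s3',(255,130,415,270),5)"
```

```text
time: 4.1
tool_pos: [0.4957, 0.0189, 0.094]
tcp_rot: [-1.571, -0.015, 0.023]
wrist_force: [-8.8, -0.0, 6.2]
width: 0.174
t 4.1 pos [495.7  18.9  94. ] jaw 91.4 tilt -1.0 w 14.8 F [-8.8 -0.   6.2] q6 -1.61
```

View pics/s3.png

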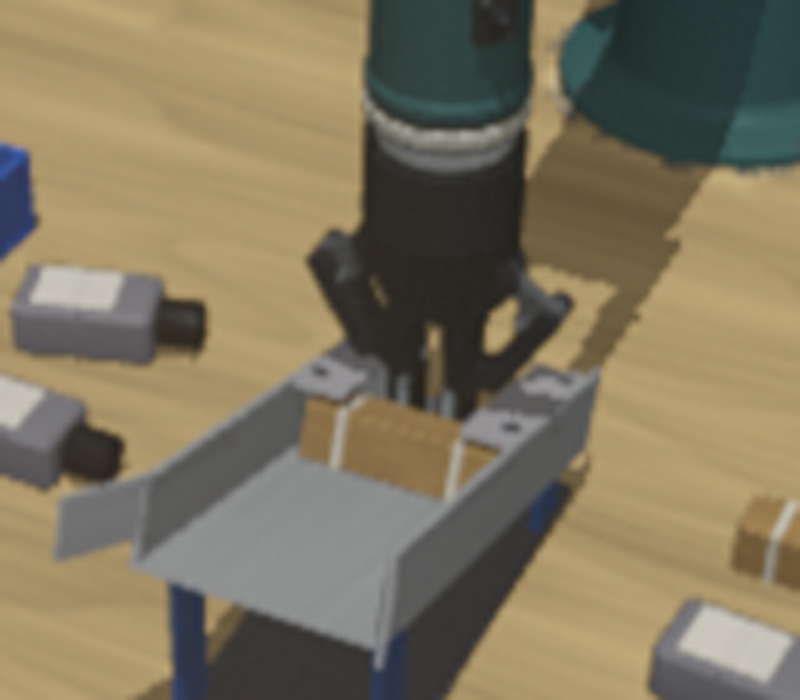

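View pics/w3.png

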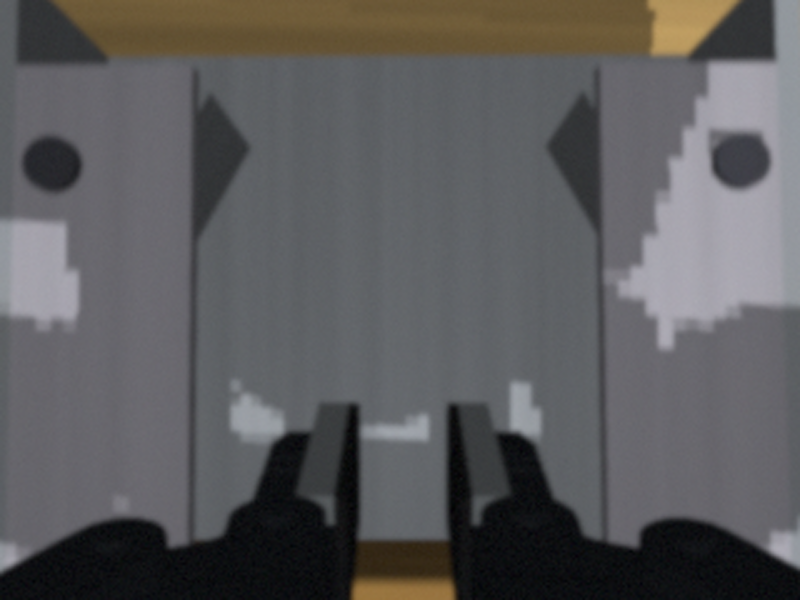

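```bash
python3 -m jog '[[7,0,2,0,15],[14,0,4,0,15],[21,0.5,6,0,15],[28,0.5,8,0,15],[35,1,10.5,0,15],[42,1,12.5,0,15],[49,1,15,0,15],[56,1.5,17,0,15],[63,1.5,19,0,15],[68,1.5,21,0,15]]'; python3 -c "
from h import *
st(); snap('scene','s4',(255,130,415,270),5); snap('top','t4',(240,150,400,350),3)"
```

```text
time: 5.45
tool_pos: [0.5645, 0.0204, 0.1154]
tcp_rot: [-1.571, -0.016, 0.022]
wrist_force: [-5.8, 0.3, 5.1]
width: 0.178
t 5.45 pos [564.5  20.4 115.4] jaw 91.4 tilt -1.0 w 15.1 F [-5.8  0.3  5.1] q6 -1.6
```

View pics/s4.png

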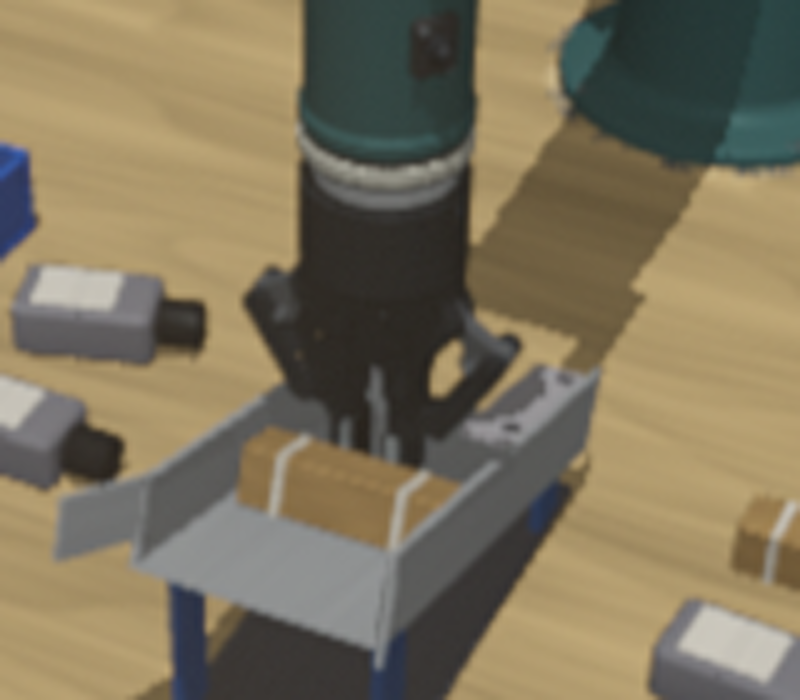

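```bash
python3 -m jog '[[-6,0,-2,0,15],[-10,0,0,0,15],[-10,0,25,0,15],[-10,0,60,0,30],[-10,0,90,-10,50],[0,0,100,-20,60],[0,0,100,-30,60],[0,0,100,-40,60],[0,0,100,-50,60],[0,0,100,-60,60]]'; python3 -m jog '[[-15,0,0,-10,60],[-30,0,0,-20,60],[-45,0,0,-30,60],[-60,0,0,-30,60],[-80,0,0,-30,60],[-100,0,0,-30,60],[-100,0,0,-30,60],[-100,0,0,-30,60],[-100,0,0,-30,60],[-100,0,0,-30,60]]' ; python3 -c "
from h import *
st(); snap('wrist','w5');snap('scene','s5',(255,130,415,270),5); snap('top','t5',(240,170,380,340),3.5)"
```

```text
time: 6.8
tool_pos: [0.5657, 0.0203, 0.2153]
tcp_rot: [-1.418, 0.801, -0.802]
wrist_force: [-0.6, -0.7, 1.0]
width: 0.704
time: 8.05
tool_pos: [0.4661, 0.0203, 0.2153]
tcp_rot: [-1.221, 1.191, -1.191]
wrist_force: [1.1, 0.2, -0.5]
width: 0.709
t 8.05 pos [466.1  20.3 215.3] jaw 1.4 tilt -1.0 w 60.3 F [ 1.1  0.2 -0.5] q6 -0.03
```

View pics/t5.png

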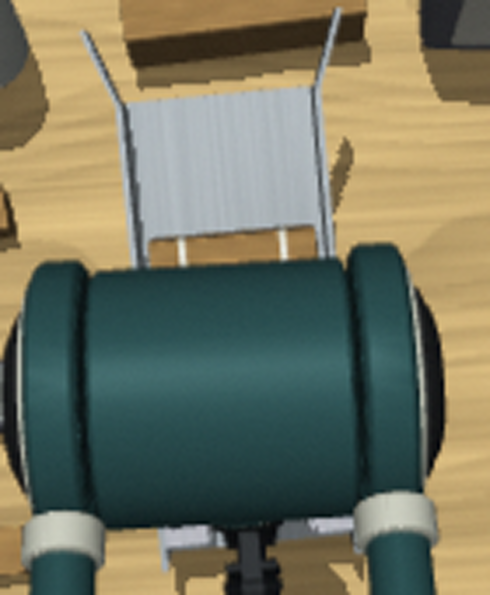

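View pics/s5.png

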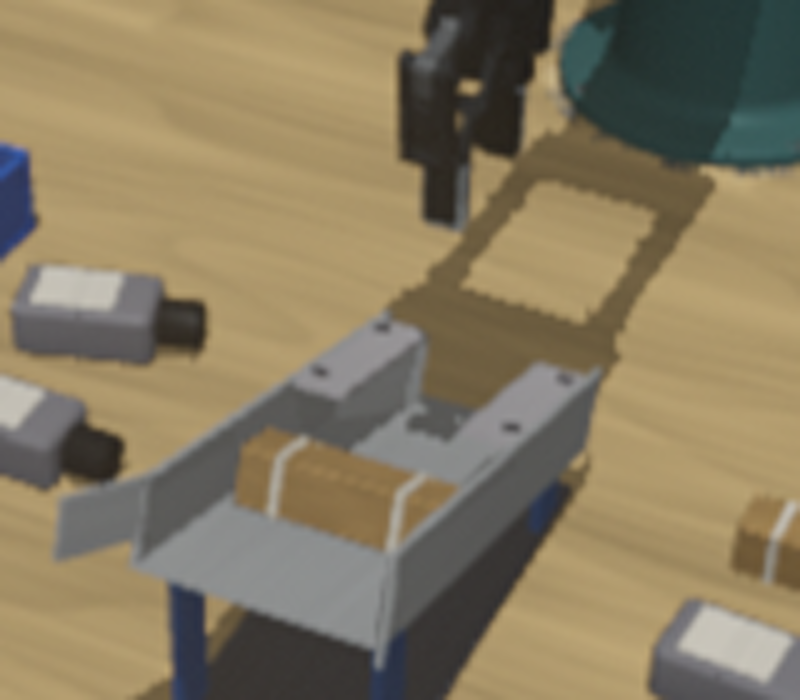

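View pics/w5.png

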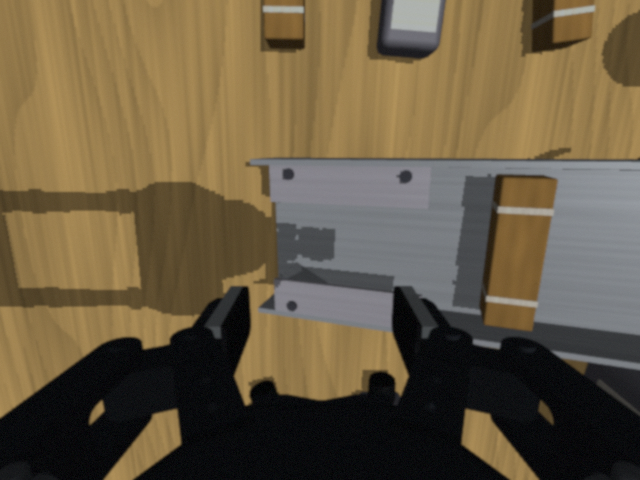

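```bash
python3 - <<'E'
from h import *
from fit import Tm,s
crop('w5','w5c',(450,150,610,350),3)
def onch(c,u,v,z):
    R,t=Tm(s.x);A=R.T;C=-np.array(c["R"]).T@np.array(c["t"])
    d=np.array(c["R"]).T@np.array([(u-c["cx"])/c["fx"],(v-c["cy"])/c["fy"],1])
    C=A@(C-t);d=A@d;return (C+d*(z/1000-C[2])/d[2])*1000
c=ld('w5')
for uv in [(499,175),(556,178),(535,328),(484,323),(429,168),(392,291)]: print(uv,onch(c,*uv,30 if uv[0]>450 else 40).round(1))
c=ld('t5')
for a in [(147,242),(315,226)]: print(onch(c,240+a[0]/3.5,170+a[1]/3.5,30).round(1))
for x in (170,175,180): print(x,(cp(x,0,15)*1000).round(1))
E
```

```text
(499, 175) [168.   51.6  30. ]
(556, 178) [198.7  50.5  30. ]
(535, 328) [201.3 -47.3  30. ]
(484, 323) [170.5 -48.8  30. ]
(429, 168) [126.5  55.6  40. ]
(392, 291) [108.1 -29.3  40. ]
[198.3  50.   30. ]
[198.7 -50.2  30. ]
170 [583.2  20.8  97.3]
175 [588.   20.9  98.9]
180 [592.7  21.  100.4]
```

View pics/w5c.png

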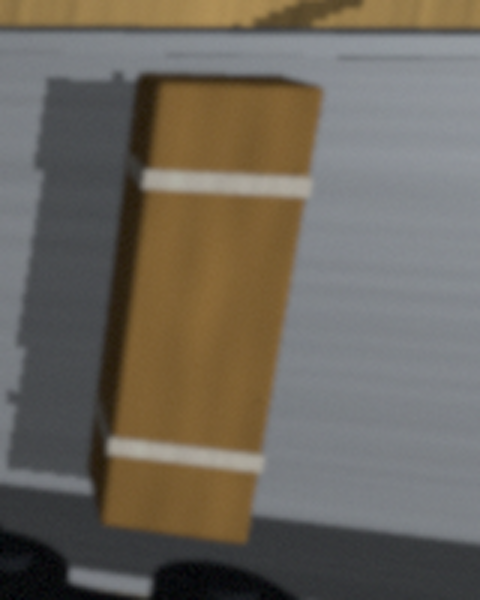

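```bash
python3 -m jog '[[40,0,0,0,60],[80,0.5,0,0,60],[115,1,0,0,60],[130,1,-20,0,60],[130,1,-45,0,60],[130,1,-65,0,60],[130,1,-75,0,60],[130,1,-82,0,60],[130,1,-88,0,60],[130,1,-88,0,60]]' ; python3 -c "
from h import *
st();snap('scene','s6',(255,100,415,270),4.5);snap('wrist','w6')"
```

```text
time: 9.45
tool_pos: [0.5956, 0.0213, 0.1274]
tcp_rot: [-1.22, 1.191, -1.192]
wrist_force: [0.6, 0.5, -0.4]
width: 0.702
t 9.45 pos [595.6  21.3 127.4] jaw 1.4 tilt -1.0 w 59.7 F [ 0.6  0.5 -0.4] q6 -0.03
```

View pics/s6.png

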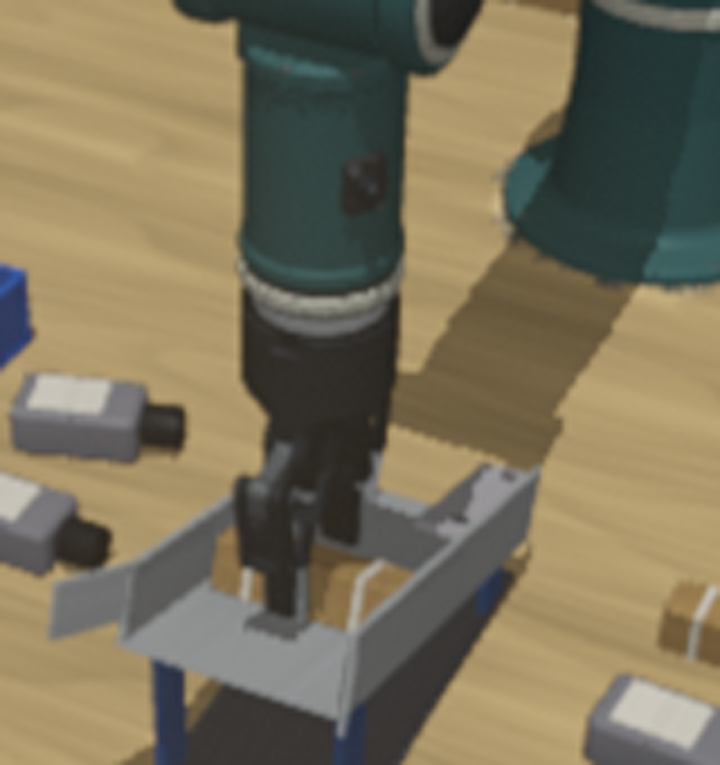

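View pics/w6.png

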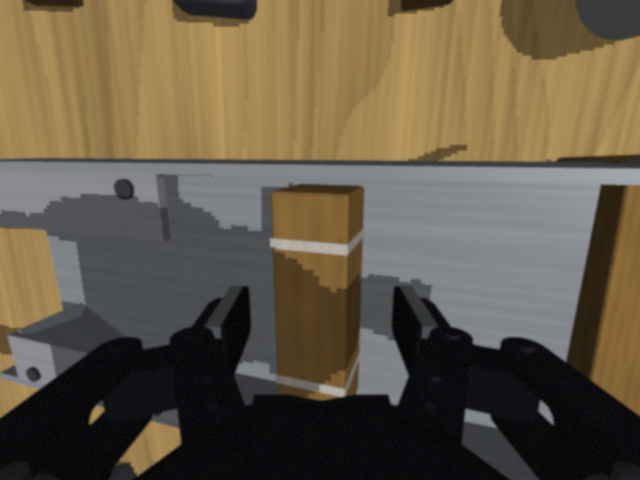

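```bash
python3 -m jog '[[0,0,0,0,45],[0,0,0,0,30],[0,0,0,0,15],[0,0,0,0,15],[0,0,0,0,15],[0,0,0,0,15],[0,0,1,0,15],[0,0,2,0,15],[0,0,4,0,15],[0,0,8,0,15]]' 50; python3 -c "
from h import *
st();snap('scene','s7',(255,100,415,270),4.5);snap('wrist','w7')"
```

```text
time: 10.8
tool_pos: [0.5954, 0.0213, 0.1351]
tcp_rot: [-1.221, 1.192, -1.191]
wrist_force: [-1.1, -0.3, -0.6]
width: 0.372
t 10.8 pos [595.4  21.3 135.1] jaw 1.4 tilt -1.0 w 31.6 F [-1.1 -0.3 -0.6] q6 -0.03
```

View pics/s7.png

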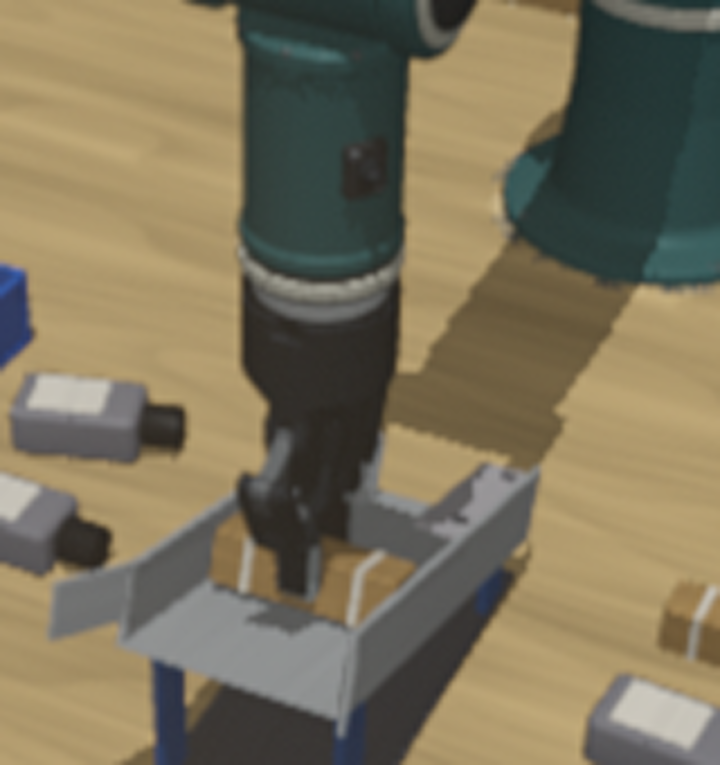

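View pics/w7.png

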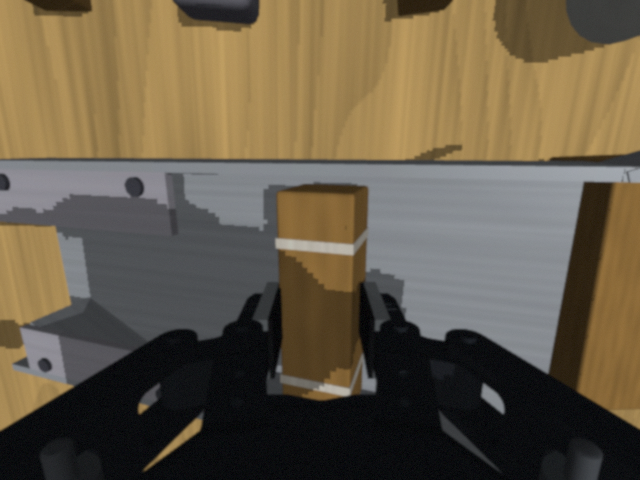

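```bash
python3 -m jog '[[0,0,15,0,15],[0,0,35,0,15],[0,0,60,0,15],[0,0,80,0,15],[0,0,95,0,15],[-10,40,95,0,15],[-20,80,95,0,15],[-30,120,95,-1,15],[-40,160,95,-1.5,15],[-50,200,95,-1.5,15]]'; python3 -m jog '[[-10,40,0,0,15],[-18,80,0,0,15],[-26,120,0,0,15],[-27,136,-20,0,15],[-27,136,-50,0,15],[-27,136,-80,0,15],[-27,136,-100,0,15],[-27,136,-120,0,15],[-27,136,-135,0,15],[-27,136,-150,0,15]]'; python3 -c "
from h import *
st();snap('scene','s8',(360,100,560,350),3);snap('wrist','w8')"
```

```text
time: 12.15
tool_pos: [0.5451, 0.2225, 0.2306]
tcp_rot: [-1.208, 1.211, -1.211]
wrist_force: [0.3, -0.4, -1.3]
width: 0.37
time: 13.4
tool_pos: [0.5191, 0.3574, 0.0799]
tcp_rot: [-1.207, 1.21, -1.211]
wrist_force: [0.3, -0.4, -0.5]
width: 0.376
t 13.4 pos [519.1 357.4  79.9] jaw -0.1 tilt -1.0 w 32.0 F [ 0.3 -0.4 -0.5] q6 0.57
```

View pics/s8.png

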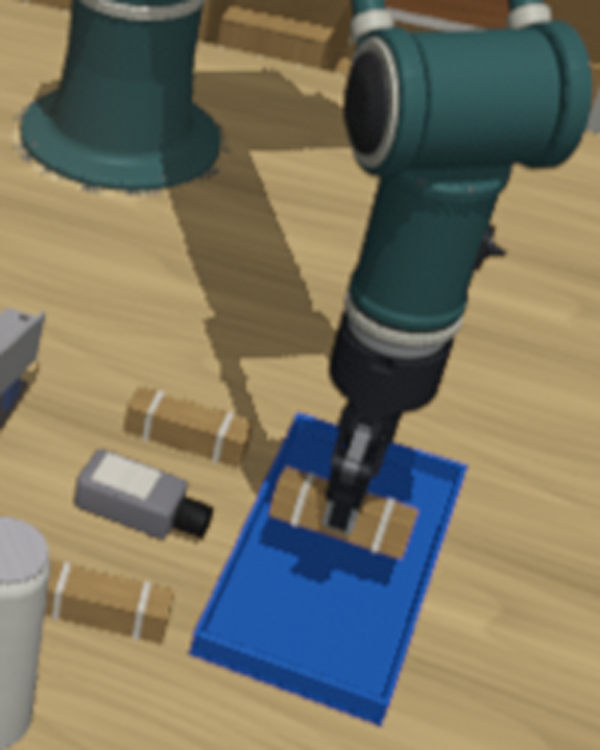

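View pics/w8.png

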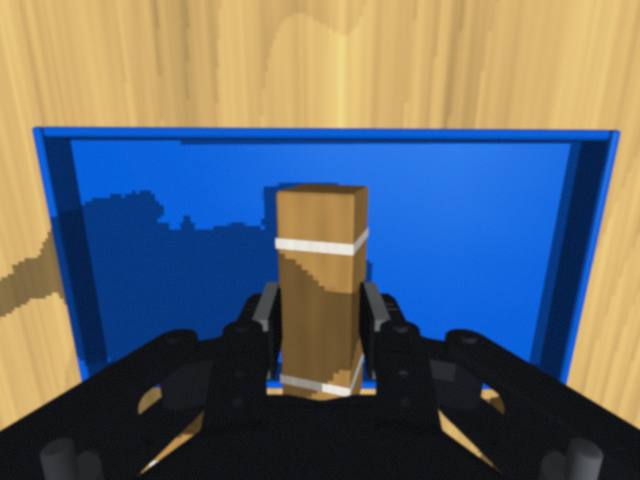

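```bash
python3 -m jog '[[0,0,-8,0,15],[0,0,-16,0,15],[0,0,-22,0,15],[0,0,-26,0,15],[0,0,-29,0,15],[0,0,-31,0,15],[0,0,-33,0,15],[0,0,-34,0,15],[0,0,-35,0,15],[0,0,-35,0,15]]'; python3 -c "
from h import *
st();snap('scene','s9',(420,200,540,350),5);snap('wrist','w9')"
```

```text
time: 14.75
tool_pos: [0.5189, 0.3575, 0.0471]
tcp_rot: [-1.208, 1.211, -1.211]
wrist_force: [-4.0, -2.1, 9.0]
width: 0.372
t 14.75 pos [518.9 357.5  47.1] jaw -0.1 tilt -1.0 w 31.6 F [-4.  -2.1  9. ] q6 0.57
```

View pics/s9.png

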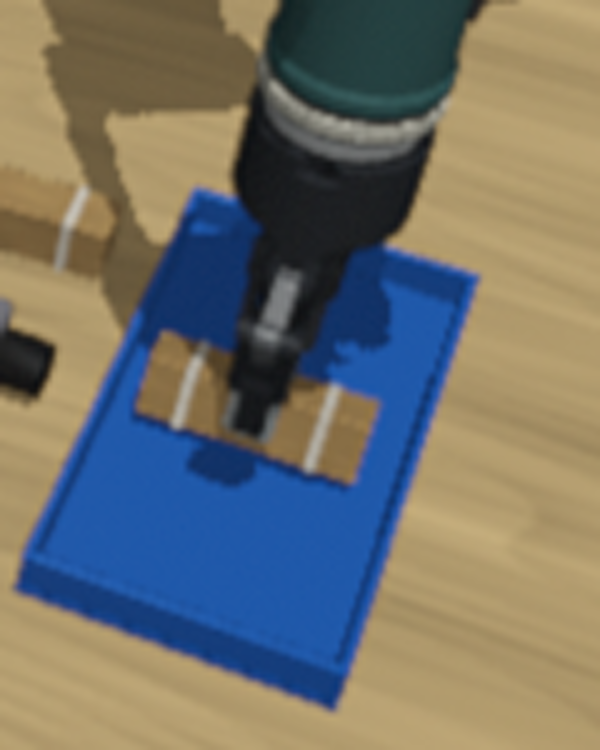

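```bash
python3 -m jog '[[0,0,0,0,40],[0,0,0,0,55],[0,0,0,0,55],[0,0,0,0,55],[0,0,20,0,55],[0,0,50,0,55],[0,0,90,0,55],[0,0,130,0,55],[0,-30,165,0,55],[0,-80,185,0,55]]'; python3 -m jog '[[-10,-30,0,0,55],[-20,-60,0,0,55],[-25,-80,0,0,55],[-25,-80,0,0,55],[-25,-80,0,0,55],[-25,-80,0,0,55],[-25,-80,0,0,55],[-25,-80,0,0,55],[-25,-80,0,0,55],[-25,-80,0,0,55]]';python3 -c "
from h import *
st();snap('wrist','w10');snap('scene','s10',(240,160,540,350),2.6);snap('top','t10')"
```

```text
time: 16.1
tool_pos: [0.5199, 0.2782, 0.2349]
tcp_rot: [-1.203, 1.206, -1.209]
wrist_force: [0.9, -1.0, 0.1]
width: 0.641
time: 17.35
tool_pos: [0.4936, 0.1973, 0.2303]
tcp_rot: [-1.208, 1.211, -1.211]
wrist_force: [-0.8, 0.0, -0.3]
width: 0.642
t 17.35 pos [493.6 197.3 230.3] jaw -0.1 tilt -1.0 w 54.5 F [-0.8  0.  -0.3] q6 0.34
```

View pics/s10.png

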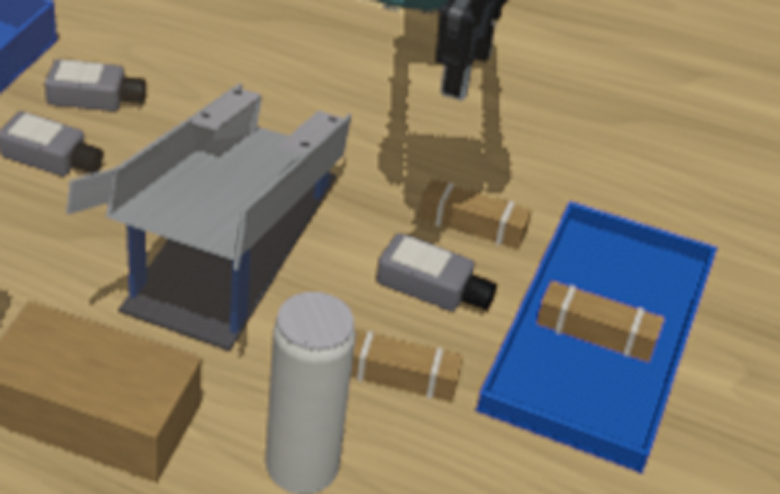

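View pics/w10.png

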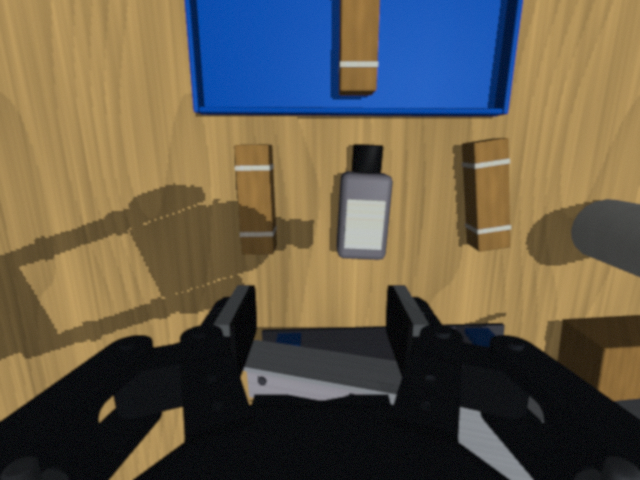

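View pics/t10.png

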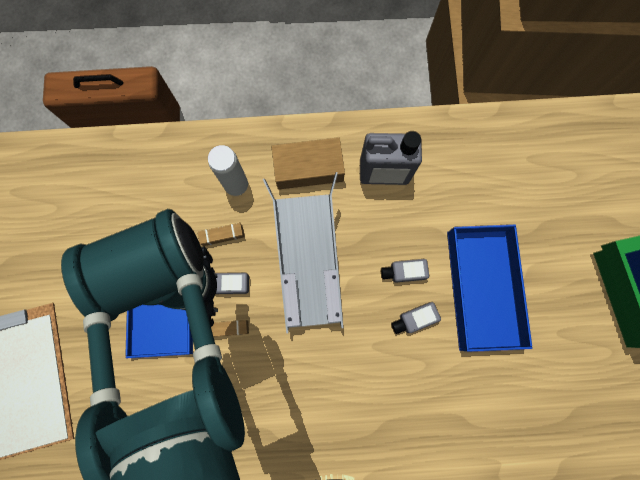

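```bash
python3 - <<'E'
from h import *
crop('w10','w10c',(220,125,530,265),2.58)
E
```

```text
(no output)
```

View pics/w10c.png

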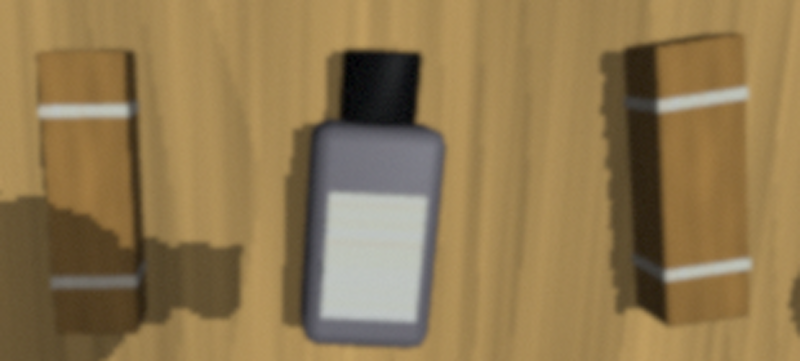

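```bash
python3 - <<'E'
from h import *
c=ld('w10')
def g(pts,z): return np.array([w(c,220+a/2.58,125+b/2.58,z) for a,b in pts])*1000
for n,P in [('lo',g([(38,52),(125,52),(137,332),(56,332)],30)),('hi',g([(658,47),(742,35),(748,315),(668,325)],30))]:
    ax=(P[0]+P[1]-P[2]-P[3])/2
    print(n,P.mean(0).round(1),np.linalg.norm(ax).round(1),np.degrees(np.arctan2(ax[1],ax[0])).round(1),P[:,:2].round(0).tolist())
P=g([(382,52),(368,344)],17);d=P[0]-P[1];print('bot',P.mean(0).round(1),np.linalg.norm(d).round(1),np.degrees(np.arctan2(d[1],d[0])).round(1))
E
```

```text
lo [ 6056.8  4714.3 30000. ] 9158.9 -89.7 [[7439.0, 134.0], [4715.0, 136.0], [4664.0, 9295.0], [7409.0, 9293.0]]
hi [-13943.3   4352.   30000. ] 9176.3 -81.3 [[-11959.0, -4.0], [-14538.0, -363.0], [-15968.0, 8712.0], [-13308.0, 9062.0]]
bot [-1611.4  2886.5 17000. ] 5384.3 -90.9
```

```bash
python3 - <<'E'
from h import *
c=ld('w10')
def g(pts,z): return np.array([w(c,220+a/2.58,125+b/2.58,z/1000) for a,b in pts])*1000
for n,P in [('lo',g([(38,52),(125,52),(137,332),(56,332)],30)),('hi',g([(658,47),(742,35),(748,315),(668,325)],30))]:
    ax=(P[0]+P[1]-P[2]-P[3])/2
    print(n,P.mean(0).round(1),np.linalg.norm(ax).round(1),np.degrees(np.arctan2(ax[1],ax[0])).round(1),P[:,:2].round(0).tolist())
P=g([(382,52),(368,344)],17);d=P[0]-P[1];print('bot',P.mean(0).round(1),np.linalg.norm(d).round(1),np.degrees(np.arctan2(d[1],d[0])).round(1))
E
```

```text
lo [434.6 215.5  30. ] 98.1 90.3 [[420.0, 265.0], [449.0, 265.0], [449.0, 166.0], [420.0, 167.0]]
hi [648.8 219.4  30. ] 98.3 98.7 [[628.0, 266.0], [655.0, 270.0], [670.0, 173.0], [642.0, 169.0]]
bot [535.9 211.1  17. ] 106.9 89.1
```

```bash
python3 -m jog '[[-30,10,-30,0,55],[-60,18,-70,0,55],[-60,18,-110,0,55],[-60,18,-150,0,55],[-60,18,-175,0,55],[-60,18,-190,0,55],[-60,18,-200,0,55],[-60,18,-200,0,55],[-60,18,-200,0,40],[-60,18,-200,0,20]]'; python3 -m jog '[[0,0,0,0,15],[0,0,0,0,15],[0,0,0,0,15],[0,0,5,0,15],[0,0,20,0,15],[0,0,50,0,15],[0,0,80,0,15],[0,30,90,0,15],[0,60,90,0,15],[0,100,90,0,15]]' 60;python3 -c "
from h import *
st();snap('scene','s11',(340,130,540,350),3)"
```

```text
time: 18.75
tool_pos: [0.4348, 0.2158, 0.0316]
tcp_rot: [-1.206, 1.209, -1.211]
wrist_force: [-0.1, -0.8, -1.0]
width: 0.338
time: 20.0
tool_pos: [0.4337, 0.3159, 0.1215]
tcp_rot: [-1.207, 1.211, -1.212]
wrist_force: [-0.2, 0.4, -0.5]
width: 0.339
t 20.0 pos [433.7 315.9 121.5] jaw -0.2 tilt -1.0 w 28.8 F [-0.2  0.4 -0.5] q6 0.59
```

View pics/s11.png

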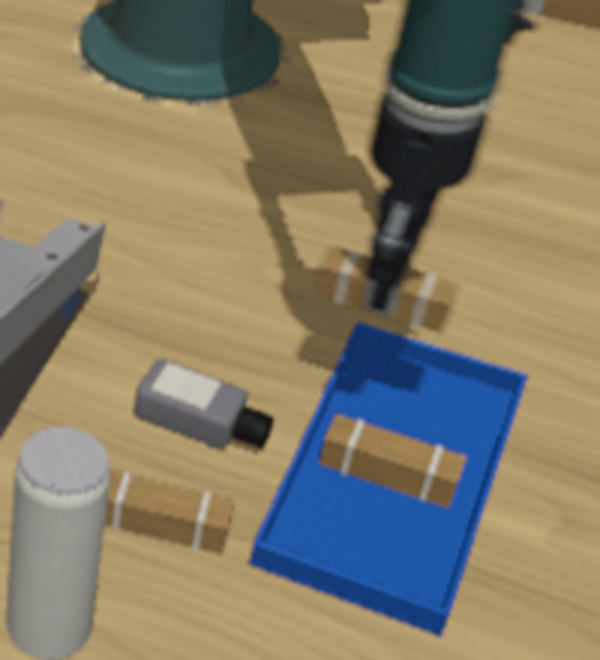

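```bash
python3 -m jog '[[3,25,0,0,15],[3,42,-10,0,15],[3,42,-40,0,15],[3,42,-60,0,15],[3,42,-72,0,15],[3,42,-79,0,15],[3,42,-84,0,15],[3,42,-84,0,15],[3,42,-84,0,35],[3,42,-84,0,42]]'; python3 -m jog '[[0,0,0,0,42],[0,0,0,0,42],[0,0,20,0,42],[0,0,50,0,42],[0,0,90,0,42],[20,-40,130,0,55],[60,-80,150,0,55],[100,-120,150,2,55],[150,-160,150,8.5,55],[170,-170,150,8.5,55]]';python3 -c "
from h import *
st();snap('scene','s12',(340,130,540,350),3);snap('wrist','w12')"
```

```text
time: 21.3
tool_pos: [0.4369, 0.3575, 0.0368]
tcp_rot: [-1.207, 1.21, -1.211]
wrist_force: [0.1, 0.3, 0.6]
width: 0.492
time: 22.55
tool_pos: [0.6088, 0.1847, 0.1865]
tcp_rot: [-1.273, 1.102, -1.104]
wrist_force: [-0.6, 0.6, -0.2]
width: 0.645
t 22.55 pos [608.8 184.7 186.5] jaw 8.2 tilt -1.0 w 54.8 F [-0.6  0.6 -0.2] q6 0.11
```

View pics/s12.png

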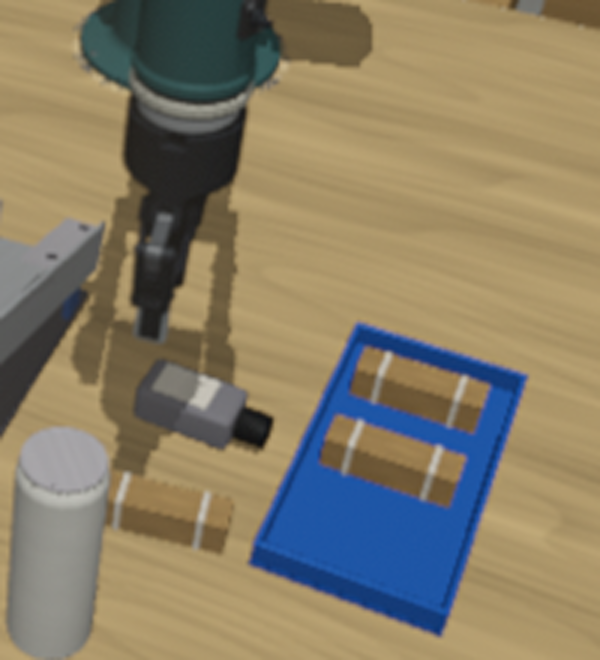

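View pics/w12.png

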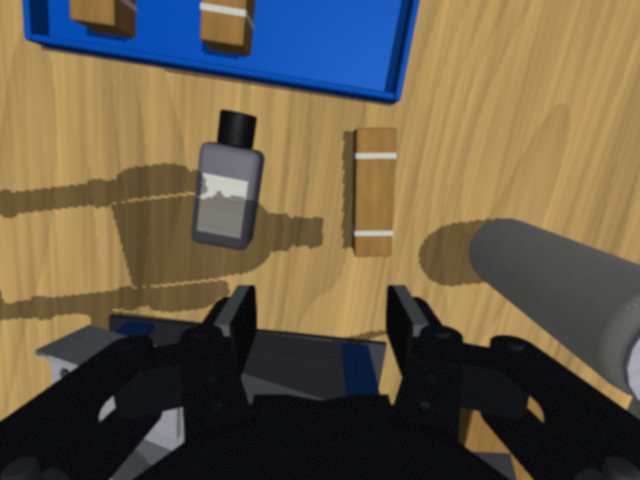

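```bash
python3 - <<'E'
from h import *
c=ld('top0');print(w(c,223,158,.17))
c=ld('w12')
P=np.array([w(c,u,v,.03) for u,v in [(358,128),(396,128),(391,256),(355,255)]])*1000;print(P.mean(0).round(1),P[:,:2].round(0).tolist())
E
```

```text
[0.7706516  0.17936383 0.17      ]
[648.7 220.1  30. ] [[627.0, 267.0], [655.0, 271.0], [671.0, 173.0], [642.0, 170.0]]
```

```bash
python3 -m jog '[[20,17,-20,0,55],[39,34,-50,0,55],[39,34,-80,0,55],[39,34,-100,0,55],[39,34,-100,0,55],[39,34,-100,0,55],[39,34,-100,0,55],[39,34,-100,0,55],[39,34,-100,0,55],[39,34,-100,0,55]]'
```

```text
time: 23.9
tool_pos: [0.6457, 0.2212, 0.0865]
tcp_rot: [-1.274, 1.101, -1.101]
wrist_force: [0.1, 0.1, -0.5]
width: 0.641
```

```bash
python3 -m jog '[[2,-2,-20,0,55],[2,-2,-40,0,55],[2,-2,-52,0,55],[2,-2,-56,0,55],[2,-2,-56,0,40],[2,-2,-56,0,25],[2,-2,-56,0,15],[2,-2,-56,0,15],[2,-2,-56,0,15],[2,-2,-55,0,15]]' 60; python3 -m jog '[[0,0,10,0,15],[0,0,30,0,15],[0,0,60,0,15],[0,0,90,0,15],[-5,20,100,0,15],[-15,60,100,-4,15],[-30,100,100,-8.5,15],[-43,135,100,-8.5,15],[-43,137,100,-8.5,15],[-43,137,100,-8.5,15]]';python3 -c "
from h import *
st();snap('scene','s13',(340,130,540,350),3);snap('wrist','w13')"
```

```text
time: 25.15
tool_pos: [0.6474, 0.2193, 0.0312]
tcp_rot: [-1.275, 1.101, -1.101]
wrist_force: [-0.4, 0.4, 0.2]
width: 0.337
time: 26.4
tool_pos: [0.604, 0.3568, 0.1311]
tcp_rot: [-1.21, 1.21, -1.21]
wrist_force: [-0.6, -0.3, -0.5]
width: 0.337
t 26.4 pos [604.  356.8 131.1] jaw -0.0 tilt -1.0 w 28.7 F [-0.6 -0.3 -0.5] q6 0.5
```

View pics/w13.png

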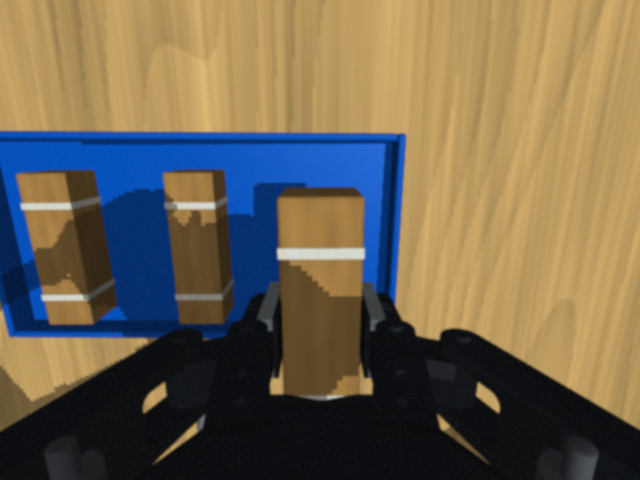

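```bash
python3 -m jog '[[0,0,-30,0,15],[0,0,-60,0,15],[0,0,-78,0,15],[0,0,-88,0,15],[0,0,-94,0,15],[0,0,-94,0,15],[0,0,-94,0,35],[0,0,-94,0,42],[0,0,-94,0,42],[0,0,-92,0,42]]'; python3 -m jog '[[0,0,20,0,42],[0,0,60,0,42],[0,0,100,0,50],[-20,-40,130,0,70],[-50,-80,150,0,70],[-70,-120,150,0,70],[-70,-157,150,-1.5,70],[-70,-157,150,-1.5,70],[-70,-157,150,-1.5,70],[-70,-157,150,-1.5,70]]';python3 -c "
from h import *
st();snap('scene','s14',(340,130,540,350),3);snap('wrist','w14')"
```

```text
time: 27.75
tool_pos: [0.6045, 0.3563, 0.0394]
tcp_rot: [-1.208, 1.211, -1.211]
wrist_force: [0.4, 0.8, -0.2]
width: 0.492
time: 29.0
tool_pos: [0.5349, 0.2003, 0.1898]
tcp_rot: [-1.195, 1.229, -1.229]
wrist_force: [0.3, -0.7, -0.6]
width: 0.819
t 29.0 pos [534.9 200.3 189.8] jaw -1.6 tilt -1.0 w 69.6 F [ 0.3 -0.7 -0.6] q6 0.34
```

View pics/s14.png

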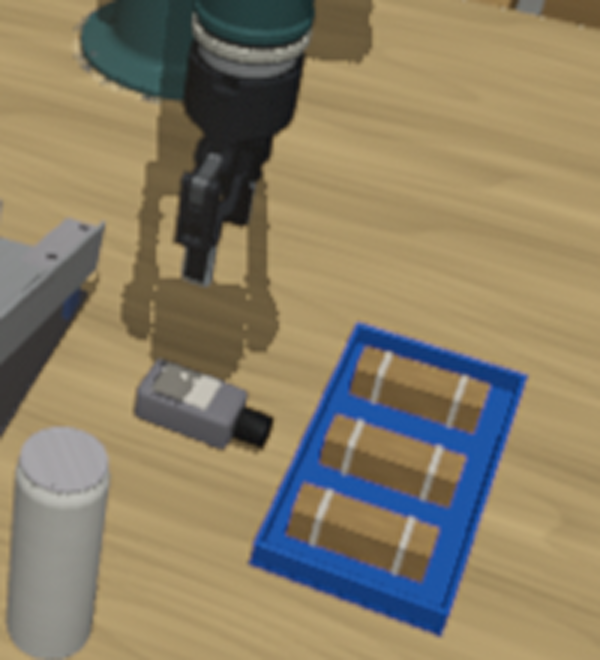

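View pics/w14.png

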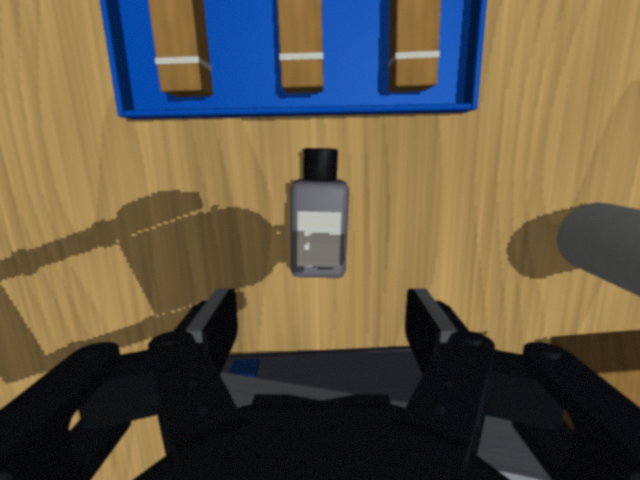

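```bash
python3 -m jog '[[0,-1,-50,0,70],[0,-1,-100,0,70],[0,-1,-130,0,70],[0,-1,-150,0,70],[0,-1,-159,0,70],[0,-1,-159,0,70],[0,-1,-159,0,55],[0,-1,-159,0,40],[0,-1,-159,0,30],[0,-1,-159,0,30]]' 70; python3 -m jog '[[0,0,0,0,30],[0,0,10,0,30],[0,0,40,0,30],[0,0,80,0,30],[0,0,120,0,30],[0,0,160,0,30],[0,0,190,0,30],[0,0,190,0,30],[0,0,190,0,30],[0,0,190,0,30]]';python3 -c "
from h import *
st();snap('scene','s15',(240,60,540,350),2);snap('wrist','w15')"
```

```text
time: 30.35
tool_pos: [0.5362, 0.1988, 0.0321]
tcp_rot: [-1.192, 1.228, -1.231]
wrist_force: [-1.2, 0.5, 6.0]
width: 0.528
time: 31.6
tool_pos: [0.5332, 0.1978, 0.2178]
tcp_rot: [-1.2, 1.232, -1.229]
wrist_force: [0.3, 0.1, -1.1]
width: 0.526
t 31.6 pos [533.2 197.8 217.8] jaw -1.6 tilt -1.0 w 44.7 F [ 0.3  0.1 -1.1] q6 0.34
```

View pics/s15.png

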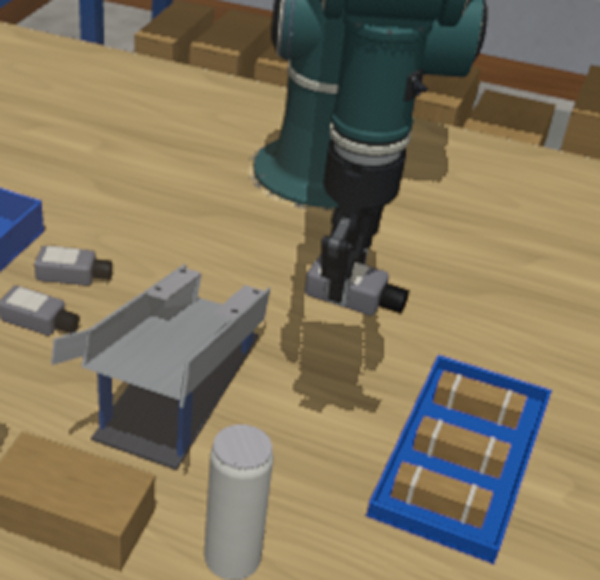

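View pics/w15.png

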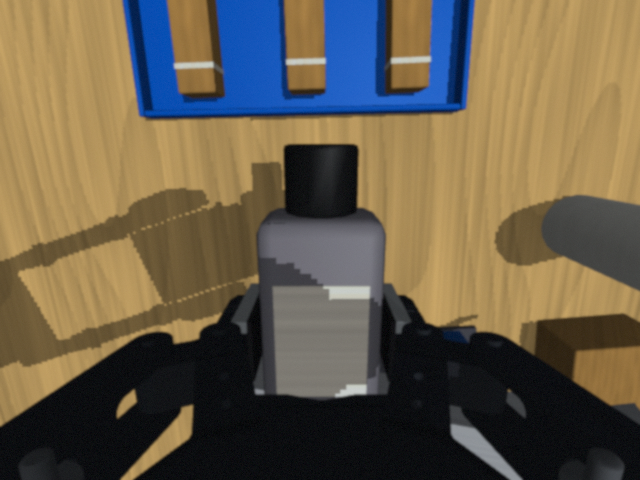

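```bash
python3 -m jog '[[-3,-30,5,0,30],[-6,-75,8,0,30],[-10,-125,10,0,30],[-15,-175,10,0,30],[-20,-225,10,0,30],[-25,-275,10,0,30],[-30,-325,10,0,30],[-34,-375,10,0,30],[-38,-420,10,0,30],[-42,-460,10,0,30]]'; python3 -m jog '[[-4,-40,0,0,30],[-7,-80,0,0,30],[-9,-110,0,0,30],[-9,-126,0,0,30],[-9,-126,-30,0,30],[-9,-126,-70,0,30],[-9,-126,-110,0,30],[-9,-126,-130,0,30],[-9,-126,-130,0,30],[-9,-126,-130,0,30]]';python3 -c "
from h import *
st();snap('scene','s16',(140,60,440,350),2);snap('wrist','w16')"
```

```text
time: 32.95
tool_pos: [0.4919, -0.2633, 0.2293]
tcp_rot: [-1.196, 1.232, -1.229]
wrist_force: [0.9, -0.9, -0.7]
width: 0.53
time: 34.2
tool_pos: [0.4847, -0.3884, 0.102]
tcp_rot: [-1.196, 1.227, -1.232]
wrist_force: [-0.3, 0.6, -1.2]
width: 0.524
t 34.2 pos [ 484.7 -388.4  102. ] jaw -1.6 tilt -1.0 w 44.6 F [-0.3  0.6 -1.2] q6 -0.69
```

View pics/w16.png

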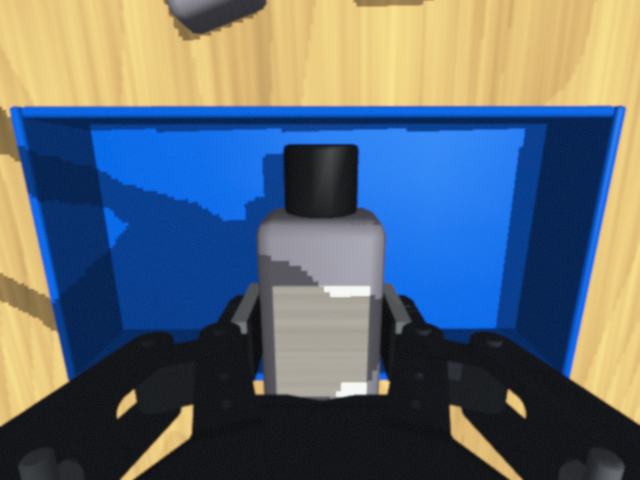

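View pics/s16.png

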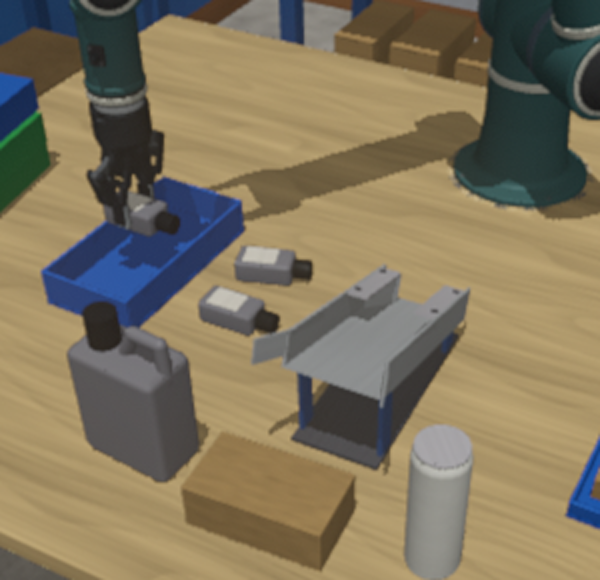

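```bash
python3 -m jog '[[0,-1,-25,0,30],[0,-1,-45,0,30],[0,-1,-55,0,30],[0,-1,-60,0,30],[0,-1,-64,0,30],[0,-1,-65,0,30],[0,-1,-65,0,50],[0,-1,-65,0,60],[0,-1,-65,0,60],[0,-1,-65,0,60]]'; python3 -m jog '[[0,0,20,0,60],[0,0,60,0,60],[0,0,100,0,60],[10,30,140,0,70],[20,80,170,1.6,70],[30,130,180,1.6,70],[49,180,180,1.6,70],[49,180,180,1.6,70],[49,180,180,1.6,70],[49,180,180,1.6,70]]';python3 -c "
from h import *
st();snap('scene','s17',(140,60,440,350),2);snap('wrist','w17')"
```

```text
time: 35.55
tool_pos: [0.4836, -0.3887, 0.0352]
tcp_rot: [-1.196, 1.23, -1.23]
wrist_force: [-0.4, 0.6, 0.1]
width: 0.701
time: 36.8
tool_pos: [0.5323, -0.2098, 0.2156]
tcp_rot: [-1.209, 1.21, -1.211]
wrist_force: [1.0, 0.0, 0.4]
width: 0.819
t 36.8 pos [ 532.3 -209.8  215.6] jaw -0.1 tilt -1.0 w 69.6 F [1.  0.  0.4] q6 -0.42
```

View pics/w17.png

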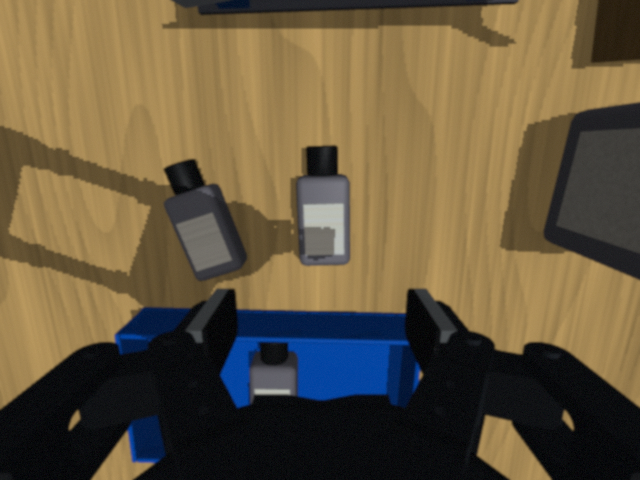

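View pics/s17.png

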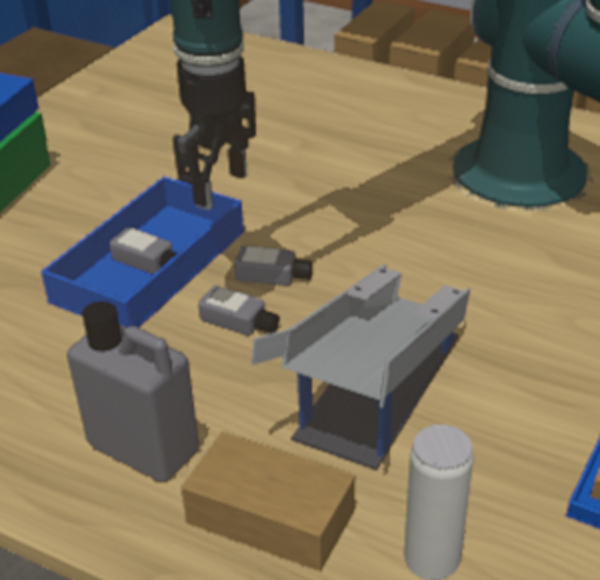

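```bash
python3 - <<'E'
from h import *
c=ld('w17')
for n,a,b in [('r1',(322,146),(324,265)),('r2',(181,163),(222,275))]:
    P=np.array([w(c,*a,.017),w(c,*b,.017)])*1000;d=(P[0]-P[1])/np.linalg.norm(P[0]-P[1]);m=P.mean(0)
    print(n,m.round(1),np.linalg.norm(P[0]-P[1]).round(1),np.degrees(np.arctan2(d[1],d[0])).round(1),'body',(m-12.5*d).round(1))
E
```

```text
r1 [ 534.8 -197.4   17. ] 108.0 91.0 body [ 535.1 -209.9   17. ]
r2 [ 425.2 -209.4   17. ] 107.4 105.2 body [ 428.5 -221.5   17. ]
```

```bash
python3 -m jog '[[2,0,-50,1,70],[2,0,-100,1,70],[2,0,-140,1,70],[2,0,-165,1,70],[2,0,-178,1,70],[2,0,-184,1,70],[2,0,-184,1,55],[2,0,-184,1,40],[2,0,-184,1,30],[2,0,-184,1,30]]' 70; python3 -m jog '[[0,0,0,0,30],[0,0,10,0,30],[0,0,30,0,30],[0,0,60,0,30],[0,0,90,0,30],[0,-10,110,0,30],[5,-50,120,-1,30],[15,-100,120,-2.5,30],[28,-150,120,-2.5,30],[31,-180,120,-2.5,30]]';python3 -c "
from h import *
st();snap('scene','s18',(140,60,440,350),2);snap('wrist','w18')"
```

```text
time: 38.15
tool_pos: [0.5358, -0.2092, 0.0328]
tcp_rot: [-1.216, 1.194, -1.199]
wrist_force: [0.1, -0.8, 6.2]
width: 0.527
time: 39.4
tool_pos: [0.5661, -0.3911, 0.1527]
tcp_rot: [-1.196, 1.228, -1.231]
wrist_force: [0.2, 0.8, -1.0]
width: 0.528
t 39.4 pos [ 566.1 -391.1  152.7] jaw -1.6 tilt -1.0 w 44.9 F [ 0.2  0.8 -1. ] q6 -0.61
```

View pics/w18.png

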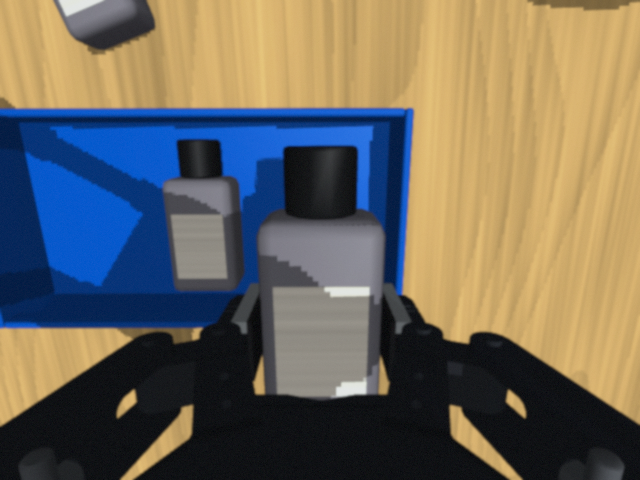

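View pics/s18.png

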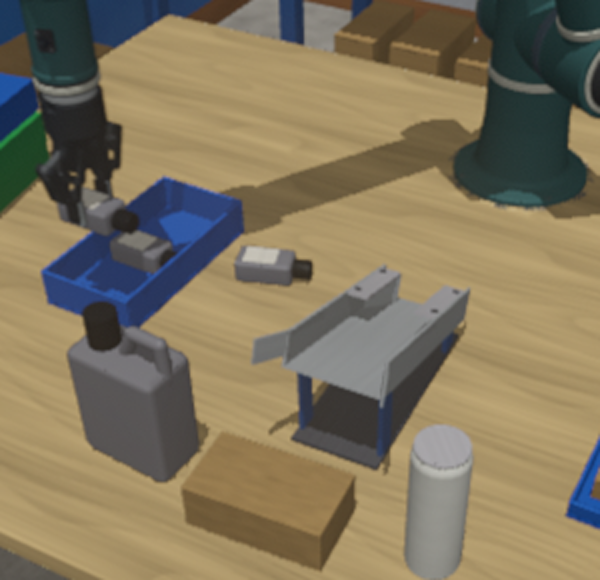

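```bash
python3 -m jog '[[-3,0,-20,0,30],[-6,1,-45,0,30],[-6,1,-65,0,30],[-6,1,-80,0,30],[-6,1,-90,0,30],[-6,1,-98,0,30],[-6,1,-104,0,30],[-6,1,-110,0,30],[-6,1,-115,0,30],[-6,1,-115,0,30]]'; python3 -c "
from h import *
st();snap('scene','s19',(140,120,300,240),5)"
```

```text
time: 40.75
tool_pos: [0.5601, -0.3881, 0.0378]
tcp_rot: [-1.196, 1.228, -1.23]
wrist_force: [-1.6, 0.9, 5.1]
width: 0.524
t 40.75 pos [ 560.1 -388.1   37.8] jaw -1.5 tilt -1.0 w 44.5 F [-1.6  0.9  5.1] q6 -0.62
```

View pics/s19.png

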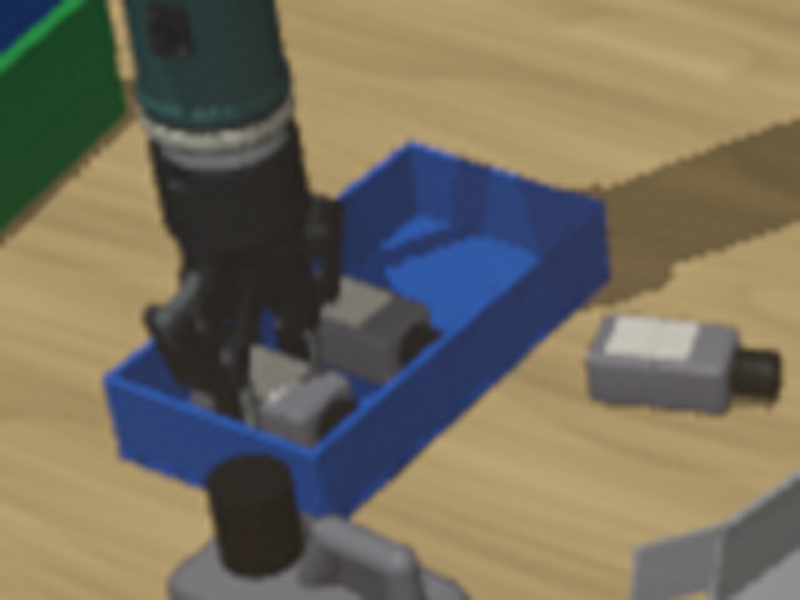

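```bash
python3 -m jog '[[0,0,0,0,52],[0,0,0,0,52],[0,0,0,0,52],[0,0,15,0,52],[0,0,40,0,52],[0,0,80,0,52],[0,0,120,0,55],[-20,20,150,0,70],[-60,60,165,8,70],[-100,110,165,16,70]]'; python3 -m jog '[[-20,30,0,2,70],[-33,57,0,2,70],[-33,57,0,2,70],[-33,57,0,2,70],[-33,57,0,2,70],[-33,57,0,2,70],[-33,57,0,2,70],[-33,57,0,2,70],[-33,57,0,2,70],[-33,57,0,2,70]]';python3 -c "
from h import *
st();snap('scene','s20',(140,120,300,240),5);snap('wrist','w20')"
```

```text
time: 42.05
tool_pos: [0.4611, -0.2792, 0.2047]
tcp_rot: [-1.319, 1.013, -1.023]
wrist_force: [0.6, 0.4, -0.1]
width: 0.822
time: 43.3
tool_pos: [0.4276, -0.2219, 0.2013]
tcp_rot: [-1.332, 0.995, -0.995]
wrist_force: [0.2, -1.0, -0.8]
width: 0.821
t 43.3 pos [ 427.6 -221.9  201.3] jaw 16.5 tilt -1.0 w 69.8 F [ 0.2 -1.  -0.8] q6 -0.82
```

View pics/s20.png

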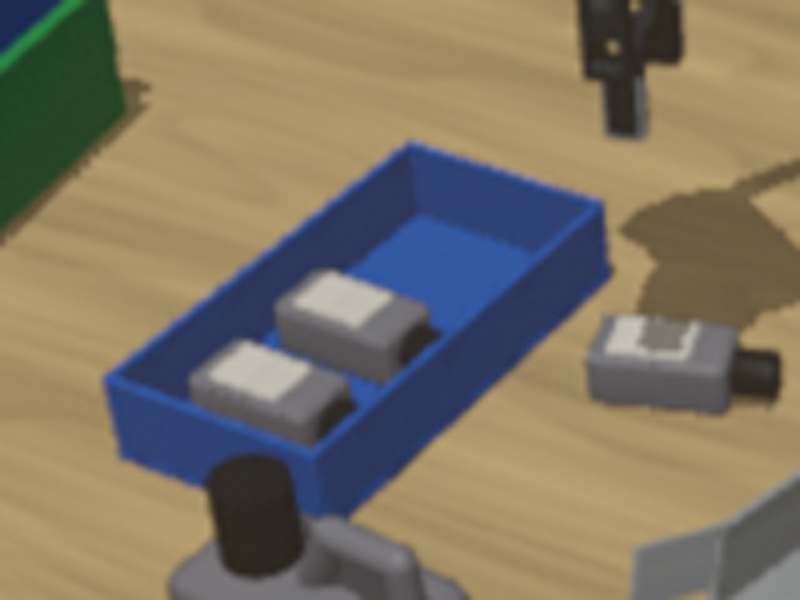

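View pics/w20.png

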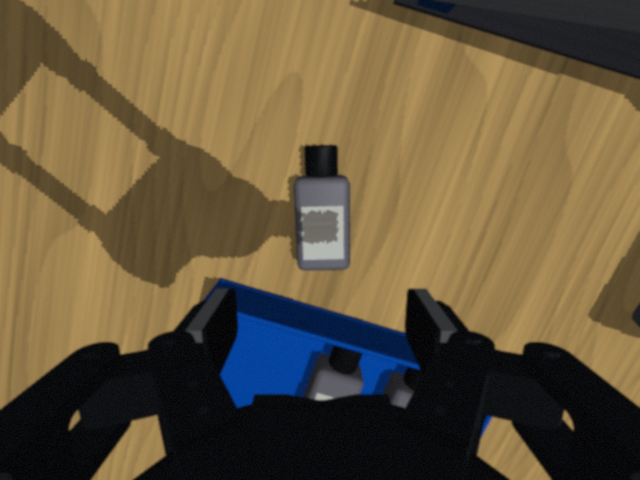

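```bash
python3 -m jog '[[0,0,-50,0,70],[0,0,-95,0,70],[0,0,-130,0,70],[0,0,-155,0,70],[0,0,-165,0,70],[0,0,-170,0,70],[0,0,-170,0,55],[0,0,-170,0,40],[0,0,-170,0,30],[0,0,-170,0,30]]' 70; python3 -m jog '[[0,0,0,0,30],[0,0,10,0,30],[0,0,30,0,30],[0,0,60,0,30],[0,0,90,0,30],[0,-10,110,0,30],[-5,-50,120,-6,30],[-10,-90,120,-12,30],[-18,-130,120,-18,30],[-22,-165,120,-18,30]]';python3 -c "
from h import *
st();snap('scene','s21',(140,60,300,240),3.3);snap('wrist','w21')"
```

```text
time: 44.65
tool_pos: [0.4288, -0.2226, 0.0327]
tcp_rot: [-1.331, 0.992, -0.997]
wrist_force: [-0.5, 0.9, 7.0]
width: 0.523
time: 45.9
tool_pos: [0.4047, -0.3878, 0.1513]
tcp_rot: [-1.196, 1.23, -1.229]
wrist_force: [0.7, 1.0, -1.5]
width: 0.526
t 45.9 pos [ 404.7 -387.8  151.3] jaw -1.6 tilt -1.0 w 44.7 F [ 0.7  1.  -1.5] q6 -0.78
```

View pics/s21.png

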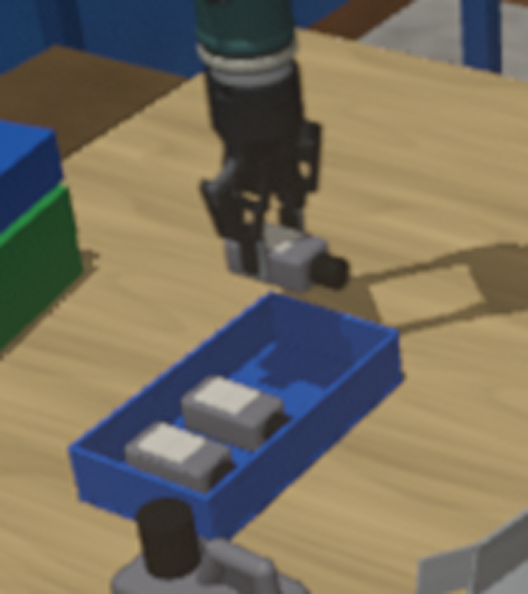

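View pics/w21.png

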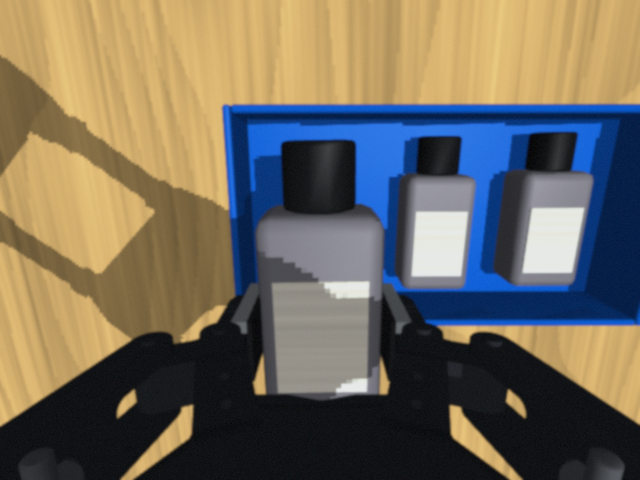

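```bash
python3 -m jog '[[0,0,-20,0,30],[0,0,-45,0,30],[0,0,-65,0,30],[0,0,-80,0,30],[0,0,-90,0,30],[0,0,-98,0,30],[0,0,-104,0,30],[0,0,-110,0,30],[0,0,-114,0,30],[0,0,-114,0,30]]'; python3 -c "
from h import *
st()"
```

```text
time: 47.25
tool_pos: [0.4059, -0.3872, 0.0378]
tcp_rot: [-1.197, 1.228, -1.229]
wrist_force: [-0.9, 0.4, 0.4]
width: 0.521
t 47.25 pos [ 405.9 -387.2   37.8] jaw -1.5 tilt -1.0 w 44.3 F [-0.9  0.4  0.4] q6 -0.78
```

Release, rise, and withdraw toward a clear spot so all cameras see everything.

```bash
python3 -m jog '[[0,0,-1,0,40],[0,0,-1,0,52],[0,0,-1,0,52],[0,0,-1,0,52],[0,0,15,0,52],[0,0,40,0,52],[0,0,80,0,52],[0,0,120,0,52],[0,20,160,0,52],[0,50,190,0,52]]'; python3 -m jog '[[0,50,0,0,52],[0,100,0,0,52],[0,150,0,0,52],[0,200,0,0,52],[0,250,0,0,52],[0,300,0,0,52],[0,330,0,0,52],[0,330,0,0,52],[0,330,0,0,52],[0,330,0,0,52]]';python3 -c "
from h import *
st();snap('scene','s22');snap('top','t22')"
```

```text
time: 48.5
tool_pos: [0.4061, -0.3374, 0.2308]
tcp_rot: [-1.196, 1.226, -1.233]
wrist_force: [0.8, -0.2, 0.3]
width: 0.61
time: 49.75
tool_pos: [0.4057, -0.0078, 0.2276]
tcp_rot: [-1.196, 1.229, -1.23]
wrist_force: [-0.3, 0.9, -0.6]
width: 0.612
t 49.75 pos [405.7  -7.8 227.6] jaw -1.6 tilt -1.0 w 52.0 F [-0.3  0.9 -0.6] q6 -0.05
```

View pics/s22.png

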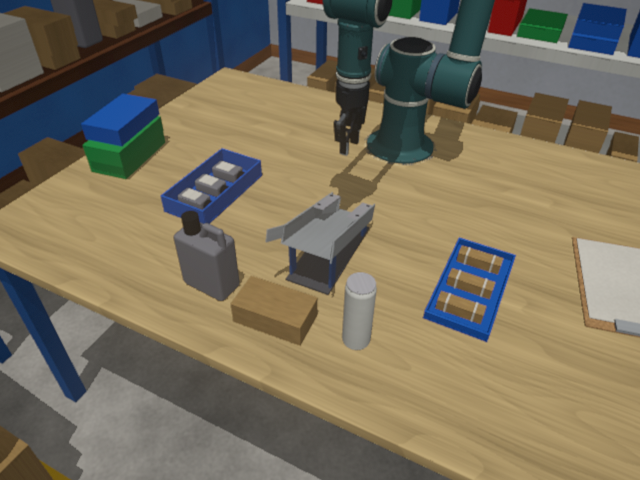

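View pics/t22.png

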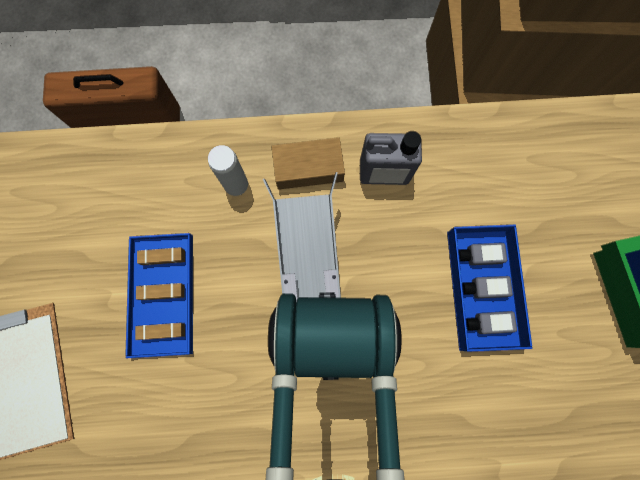

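```bash
python3 -c "
from h import *
st();print(bot.finish_job())"
```

```text
t 49.85 pos [405.6  -7.8 227.3] jaw -1.6 tilt -1.0 w 51.6 F [-0.2 -1.1 -0. ] q6 -0.05
the job is handed in; nothing more can be done
None
```

I finished the job and handed it in at 49.9 s, well inside the 210 s limit.

- **Jammed carton:** I pushed it about 110 mm up the slope with the nearly closed fingers. It came to rest on the chute floor clear of the lips, centre at about x = 184 mm. I then lifted it out and laid it in the shallow tray.
- **Other goods:** Five of the six possible items were on the bench, two cartons and three bottles. Both cartons went into the tray and all three bottles into the deep bin.
- **Last checks:** The final scene and top pictures show three cartons lying flat in the tray and three bottles lying flat in the bin. The chute is empty and no loose goods are left on the bench.
- **Goods at the back:** The spray can, oil jug and pad box look to be in the same places as in the first pictures. The gripper was clear of everything at hand-in.
- **Forces:** The largest wrist force I read was about 11 N, as the jammed carton touched the tray floor. I only read it at the end of each move, so a short peak in between would not show. I saw no knock and no slipped grip.
- **Disagreement:** The position measurements from the different cameras differed by up to about 3 mm, which caused no trouble in grasping or placing.

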